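# Clamp a shoe under the sprung finger of a jig

## Task

Put the cast shoe into the clamping jig nose first: lay it on the bed and use its sloped nose to wedge back the sprung hold-down finger, then slide it on between the rails until it presses the end stop's sprung button right in and comes up solid against the stop. Push gently, never ramming the stop or the finger, then let go so that the finger holds the shoe there, and leave the other things where they are.

Things in the scene. Friction and masses are not known exactly. Their poses are not given: they have to be found in the camera images.
- shoe: Part to clamp: loose cast-metal shoe 144 long (x), 36 wide (y), 250 to 500 g, lying on the table. Origin: centre of underside; +x to its nose. From the nose back: upright face 12 high; slope up to 30 high over 30 mm; flat top 30 high for 74 mm; upright tail block 40 long, 30 wide, 52 high, centred 52 mm behind the origin. Grip the block across its 30 mm width.
- nose (a point): Middle of the foot of the shoe's nose face (72 mm ahead of the shoe's origin, at underside height).
- block_top (a point): Centre of the top of the shoe's tail block, 52 mm above the underside. The centre of mass lies about 22 mm ahead of the block's centre.
- jig: Jig fixed to the table: dark steel plate 310 (x) x 110 (y) x 12; its upper face is the bed. Origin: centre of underside. The shoe goes in along +x on the line y = 0. Guide rails 10 high, 40 mm apart inside, from x = -20 to 50 mm, flared out from x = -55 (about 68 wide there). Bed is open from x = -155; a shoe with its nose at x = -25 on the line touches nothing yet. Hinge cheeks 62 high at x = 120.
- holddown (a joint): Sprung hold-down finger's angle (rad): 0 at rest, grows as its toe lifts; about 0.11 on the shoe's flat top. Bar hinged at jig x = 120 mm, 52 mm above the bed, reaching over the bed to its toe, a free-turning roller (radius 9, 24 wide) at jig x = 0. Spring force at the toe about 8 N at rest, 10 N lifted. Wedging under takes 10 to 25 N of push, sliding on 4 to 12 N.
- toe (a point): Lowest point of the finger's toe roller, 17 mm above the bed at rest. From nose at jig x = 35 mm on, the toe is on the shoe's flat top.
- stop: End stop: steel bracket 25 x 36 x 24 on the bed at jig x = 105 mm; origin: centre of underside. Its clamped sleeve (30 wide, 18 high) juts towards the shoe; its end face is anywhere from jig x = 50 to 90 mm, not measured. A brass button (14 dia.) stands 6 mm out of it: 1 N, 2 N when flush. Then the nose meets the solid sleeve: push rises steeply; bear on it with 5 to 12 N. Friction on the bed holds it.
- plain_block: Bystander: metal block 90 x 50 x 30 with a round stud on top, no slope. Origin: centre of underside.
- carton: Bystander: open cardboard carton 120 x 85 x 70 with bolts. Origin: centre of underside.
- driver: Bystander: screwdriver lying on the table.
- spanner: Bystander: spanner lying on the table.
- collar: Bystander: steel ring 44 diameter, 18 high.
- nut: Bystander: round steel nut 26 diameter, 12 high, lying on the jig's bed near the edge, beside the rails, 42 to 46 mm off the line y = 0. Origin: centre of underside.
- spray: Bystander: orange spray can 56 diameter, 190 high.
Not all that is in view belongs to the job. Leave any green look-alike of the shoe alone.

How it is judged:
By the outcome, as a careful person would: the job done as asked, in the order asked, and still so for the second after the job is handed in, with the robot touching nothing.
It also fails if it takes over 70 s, if anything falls off the work surface, if the arm or the gripper's body presses on something with over 40 N, if the wrist force passes 120 N, or if a joint passes its speed limit or range.

## Robot

A 6-joint arm with a two-finger parallel gripper is mounted at the origin on the work surface. World frame = base frame: x ahead of the robot, y to its left, z up, the work surface at z = 0. Lengths are in m, angles in rad, forces in N, time in s.
With the tool pointing down it reaches from about 0.25 to 0.725 m from the base axis. Payload 4 kg.
Tool frame: the origin (TCP) lies midway between the tips of the shut fingers; the grasp point (between the pads) lies env.grip_depth behind it (env.grip_depth is the distance from the TCP to the grasp point, in m); x points along the fingers, z is the direction in which the jaws open and shut, and the axes are right-handed (so a half turn about x gives the same grasp; the last joint's range is limited). The gripper opens to 85 mm and grips with 20 to 120 N. Pads are 22 mm wide; open, the fingers measure 114 mm over their backs; the gripper's body (76 mm by 85 mm) begins 54 mm behind the grasp point. The pads swing forward as they close: fully open they stand 13 mm farther back than shut.
Start: joints at [1.239, 0.241, 0.005, 1.335, 0, 1.571], TCP at [0.163, 0.473, 0.193] pointing down, gripper open.
Joint ranges: [-2.72, 2.72], [-1.05, 1.87], [-1.09, 1.28], [-1.99, 2.15], [-1.42, 1.44], [-3.14, 3.14]. Speed limits (rad/s): [2.79, 2.79, 3.14, 3.14, 3.14, 3.14].

## Interface

Orientations are given as a unit quaternion [x, y, z, w].
In Python, from cell import env gives the robot as it stands. The module is installed in compiled form; this text tells all that it offers.
- The arm moves only by the tool servo_tool, never from a script. Its argument "targets" is a list of rows, each an object of numbers: "wx", "wy", "wz": the turn, a rotation vector about the tool's x, y, z in rad; "x", "y", "z": the shift along the tool's x, y, z in mm; "jaw": the closure, from 0 (fully open) to 1 (shut). In form: [{"wx": .., "wy": .., "wz": .., "x": .., "y": .., "z": .., "jaw": ..}, ...]. A call has 1 to 20 rows; each row is the pose to reach, as a shift and turn from the pose commanded when the call began, along the tool's axes at that moment; what a row does not reach only later rows make up. A row lasts 1/12 s, in which the tool goes at most 41.7 mm and 7.16 degrees, less where a joint would pass 70% of its speed; a pose out of reach is approached as far as the arm can. A call with a gripper value outside its range is refused whole. The fingers move at their own pace and stop on an object; "force" is the grip in N (left out, the last holds). Time passes only in rows, so rows that repeat a pose let the fingers close. It gives the time, the measured TCP pose, the force and the opening at its end, in the units of the state.
- env.get_state(): the state, without advancing time (a new reading comes with each control period).
- env.camera(name): name is "side" or "top"; returns the picture (420x560x3 uint8, red, green, blue); there is no depth.
- env.camera_info(name): a dict with "fx", "fy", "cx", "cy" (pixels), "world_to_cam" (4x4, takes a point from world to camera coordinates). Camera axes: x right, y down, z forward; pixel columns grow to the right and rows downward; lengths in m; the calibration is good to about 2 mm. A picture is of the moment at which its call begins. camera_info takes no time and is no camera call.
- env.close_job(): hands the job in, once; it reports no verdict.
The state is a dict: "t": time; "joint_pos": joint angles; "qvel": joint speeds; "tau": joint torques, N m; "position": TCP position; "ee_rot": TCP orientation; "wrist_force": force on the tool from outside, world axes, zero at the start; "wrist_torque": the same for the moment, N m; "grip_width": opening from 0.0 (shut) to 1.0 (fully open).
Only numpy, scipy, OpenCV 4.12 (cv2) and the standard library are available. Lean on these libraries where they do the work, as an engineer would, in place of code of your own. Each camera call takes 0.05 s, during which the arm holds its last target.

## Working session

There is one attempt and no reset: what is moved stays moved. The work goes in short steps, Python scripts to look and compute and a tool call to move; the robot and the scene stay as the last step left them, time stands still between calls to the robot, and variables do not carry over. Pictures are saved under pics/ and viewed, and the job is handed in when it is done.

Besides the shell and the picture viewer there is one more tool, called after ">>>" as name([rows], argument=value, ...), one row to a line, values as JSON. servo_tool: Moves the arm, as the interface text tells. Its arguments: {"type":"object","properties":{"targets":{"type":"array"},"force":{"type":"number"}},"required":["targets"]}

```bash
mkdir -p pics; python3 - <<'E'
from cell import env
import cv2
for n in("top","side"):
    cv2.imwrite(f"pics/{n}0.png",env.camera(n)[:,:,::-1]); i=env.camera_info(n); print(n,i)
s=env.get_state(); print(s, env.grip_depth)
E
```

```text
top {'fx': 475.7101715564597, 'fy': 475.7101715564597, 'cx': 274.8447738606714, 'cy': 209.57492480073967, 'world_to_cam': array([[-0.00355747, -0.99995129, -0.00920652,  0.04559861],
       [-0.99766663,  0.00417676, -0.06814584,  0.54054551],
       [ 0.06818098,  0.00894261, -0.99763289,  1.35801321],
       [ 0.        ,  0.        ,  0.        ,  1.        ]])}
side {'fx': 417.79968582320464, 'fy': 417.79968582320464, 'cx': 285.3222966938049, 'cy': 199.88556609987174, 'world_to_cam': array([[ 0.94380727, -0.33048701,  0.00248667, -0.51798182],
       [-0.1902417 , -0.54941545, -0.81360357,  0.16291621],
       [ 0.27025162,  0.76741189, -0.5814147 ,  0.88709815],
       [ 0.        ,  0.        ,  0.        ,  1.        ]])}
{'t': 0.1, 'joint_pos': array([ 1.23897809e+00,  2.41334725e-01,  3.83815416e-03,  1.33522596e+00,
       -3.80345796e-06,  1.57082664e+00]), 'qvel': array([-0.00043833, -0.00316454,  0.00232842,  0.00020056,  0.00139942,
       -0.0008482 ]), 'tau': array([ 6.37217511e-06, -3.73138046e+01,  2.53010076e+01,  1.08896455e-02,
       -4.12292331e-05,  9.32748236e-06]), 'position': array([0.16266723, 0.47210048, 0.19179559]), 'ee_rot': array([-0.4109474 ,  0.57626846,  0.41015437,  0.5751611 ]), 'wrist_force': array([-0.59231231, -0.11025105, -0.67711174]), 'wrist_torque': array([ 0.03695654, -0.00913819,  0.04146753]), 'grip_width': 1.0002100185402925} 0.0187
```

View pics/top0.png

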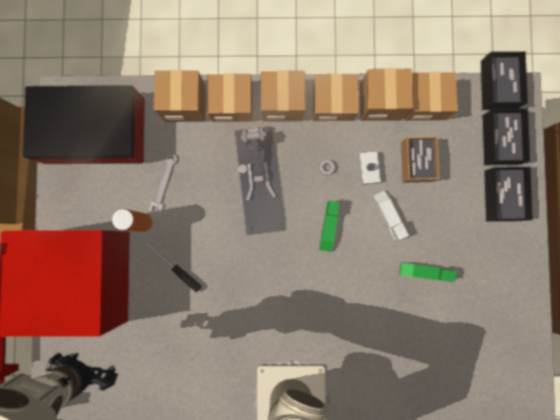

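View pics/side0.png

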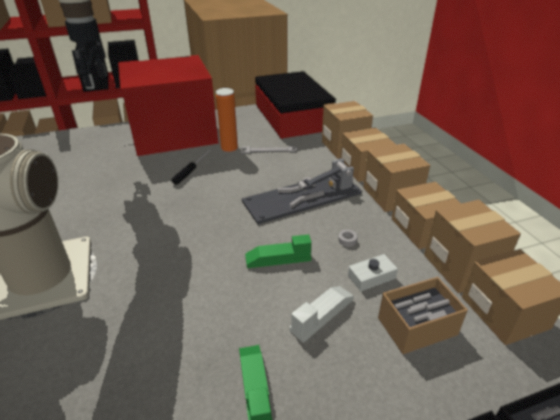

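Candidates (top view): the grey cast shoe at (391,215), green look-alikes at (330,226) and (428,272), and the plain block with stud at (371,167). By the description I choose the grey one at (391,215). I'll check it in close crops.

```bash
python3 - <<'E'
import cv2, numpy as np
t=cv2.imread("pics/top0.png"); s=cv2.imread("pics/side0.png")
a=cv2.resize(t[185:245,365:420],None,fx=7,fy=7,interpolation=cv2.INTER_CUBIC)
b=cv2.resize(s[280:345,285:360],None,fx=5,fy=5,interpolation=cv2.INTER_CUBIC)
h=max(a.shape[0],b.shape[0]); o=np.zeros((h,a.shape[1]+b.shape[1],3),np.uint8)
o[:a.shape[0],:a.shape[1]]=a;o[:b.shape[0],a.shape[1]:]=b
cv2.imwrite("pics/crop_shoe.png",o)
a=cv2.resize(t[118:242,225:295],None,fx=4.5,fy=4.5,interpolation=cv2.INTER_CUBIC)
b=cv2.resize(s[155:230,235:370],None,fx=3.5,fy=3.5,interpolation=cv2.INTER_CUBIC)
h=max(a.shape[0],b.shape[0]); o=np.zeros((h,a.shape[1]+b.shape[1],3),np.uint8)
o[:a.shape[0],:a.shape[1]]=a;o[:b.shape[0],a.shape[1]:]=b
cv2.imwrite("pics/crop_jig.png",o);print(o.shape)
E
```

```text
(558, 787, 3)
```

View pics/crop_shoe.png

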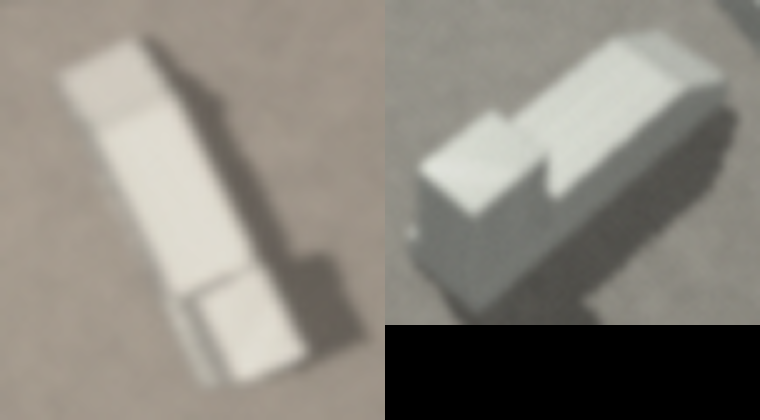

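View pics/crop_jig.png

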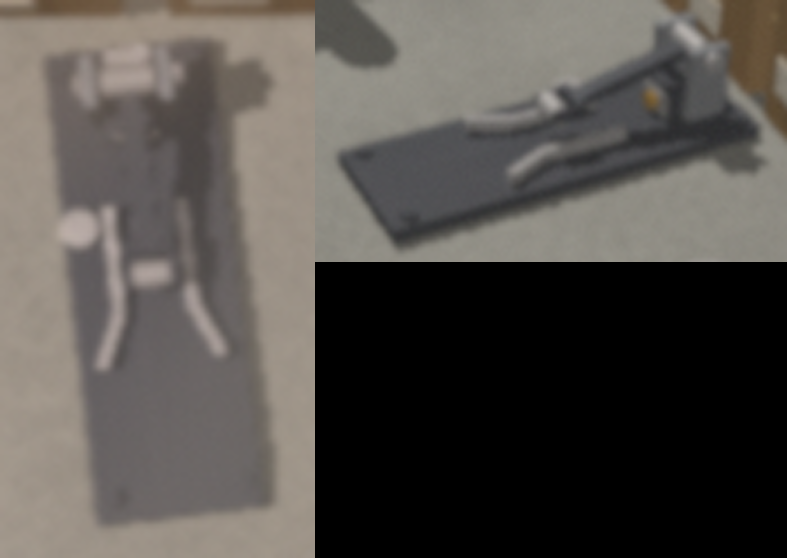

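The grey part has a slope at the nose (crop top-left), and its tail block is nearest the robot at about (400,231), so it is the shoe. The jig opens toward the robot; the roller is at about (258,178) and the nut at (242,169). Next I fit the poses.

```bash
cat > h.py <<'E'
import numpy as np
from scipy.optimize import least_squares
from scipy.spatial.transform import Rotation as R
from cell import env
I={n:env.camera_info(n) for n in("top","side")}
def proj(n,P):
    i=I[n];M=i["world_to_cam"];c=np.asarray(P)@M[:3,:3].T+M[:3,3]
    return np.c_[i["fx"]*c[:,0]/c[:,2]+i["cx"],i["fy"]*c[:,1]/c[:,2]+i["cy"]]
def w(p,L,z=0):
    L=np.asarray(L,float);c,s=np.cos(p[2]),np.sin(p[2])
    return np.c_[p[0]+c*L[:,0]-s*L[:,1],p[1]+s*L[:,0]+c*L[:,1],L[:,2]+z]
def fit(obs,p0,z=0):
    f=lambda p:np.concatenate([(proj(n,w(p,L,z))-px).ravel() for n,L,px in obs])
    r=least_squares(f,p0,loss="soft_l1");return r.x,f(r.x).reshape(-1,2)
def cr(px,k,off,dx=0):
    px=np.asarray(px,float)-[dx,0];return (px+.5)/k-.5+off
E
python3 - <<'E'
from h import *
L=np.array([[-32,15,52],[-32,-15,52],[-72,-15,52],[-72,15,52],[42,18,30],[42,-18,30],[72,18,12],[72,-18,12]])/1e3
T=cr([(197,297),(263,268),(308,353),(240,382),(98,130),(178,97),(60,75),(137,38)],7,[365,185])
S=cr([(492,110),(552,155),(475,215),(418,168),(620,38),(685,88),(660,33),(727,78)],5,[285,280],385)
np.set_printoptions(precision=4,suppress=True)
for o in ([("top",L,T)],[("side",L,S)],[("top",L,T),("side",L,S)]):
    p,r=fit(o,[.5,-.2,.4]);print(p,np.abs(r).max(),r.mean(0))
L=np.array([[155,55,12],[155,-55,12],[-155,-55,12],[-155,55,12]])/1e3
T=cr([(47,58),(222,38),(272,507),(98,524)],4.5,[225,118])
S=cr([(400,238),(342,155)],3.5,[235,155],315)
for o in ([("top",L,T)],[("side",L[2:],S)],[("top",L,T),("side",L[2:],S)]):
    p,r=fit(o,[.6,.05,.1]);print(p,r)
print(proj("top",w(p,[[0,0,.045]])),cr([(152,272)],4.5,[225,118]))
E
```

```text
[ 0.5243 -0.2881  0.4258] 0.7022784102745732 [-0.0001  0.0029]
[ 0.5237 -0.288   0.4347] 1.102030545789546 [-0.0436 -0.0165]
[ 0.5239 -0.288   0.4313] 0.9286972510805072 [0.0155 0.055 ]
[0.6285 0.0865 0.1053] [[ 0.8204 -0.6354]
 [-0.9254 -0.2763]
 [-0.4445  0.2652]
 [ 0.5035  0.6215]]
[0.6315 0.0837 0.12  ] [[-0.0282 -0.0951]
 [ 0.0304  0.1126]]
[0.6298 0.0854 0.1123] [[ 0.8338 -0.9027]
 [-0.9426 -0.7987]
 [ 0.2783 -0.3572]
 [ 1.2578  0.2622]
 [-1.2469 -0.6006]
 [-0.7735 -0.4031]]
[[259.9643 177.8505]] [[258.3889 178.0556]]
```

```bash
cat > edge.py <<'E'
from h import *
import cv2
from scipy.ndimage import map_coordinates, gaussian_filter
def edgepts(img,a,b,n=25,half=4,lo=.06,hi=.94,pol=0,step=.2):
    """subpixel edge points near segment a-b; returns signed offsets along normal"""
    a,b=np.array(a),np.array(b);d=(b-a)/np.linalg.norm(b-a);nn=np.array([-d[1],d[0]])
    ts=np.linspace(lo,hi,n);s=np.arange(-half,half+step,step);out=[]
    for t in ts:
        c=a+t*(b-a);q=c+s[:,None]*nn
        v=map_coordinates(img,[q[:,1],q[:,0]],order=3)
        g=np.gradient(v,s);g=np.abs(g) if pol==0 else g*pol
        k=g.argmax();out.append((t,s[k],g[k]))
    return np.array(out)
E
python3 - <<'E'
from edge import *
np.set_printoptions(precision=2,suppress=True,linewidth=150)
p=[.6290,.0862,.107]
for n in("top","side"):
    M=I[n]["world_to_cam"];print(n,-M[:3,:3].T@M[:3,3])
    g=gaussian_filter(cv2.cvtColor(cv2.imread(f"pics/{n}0.png"),cv2.COLOR_BGR2GRAY).astype(float),.6)
    for nm,z,A,B in(("left",.012,(-155,55),(155,55)),("right",.012,(-155,-55),(155,-55)),("right0",0,(-155,-55),(155,-55)),("near",.012,(-155,55),(-155,-55)),("near0",0,(-155,55),(-155,-55)),("far",.012,(155,55),(155,-55))):
        q=proj(n,w(p,[[A[0]/1e3,A[1]/1e3,z],[B[0]/1e3,B[1]/1e3,z]]))
        e=edgepts(g,q[0],q[1],n=13);print(nm,q.ravel());print(e[:,1:].T)
E
```

```text
top [0.45 0.03 1.39]
left [247.08 234.52 235.88 129.73]
[[-1.2  -1.2  -1.2  -1.    3.2  -1.2  -1.2  -1.4   4.   -1.6  -1.8  -1.8   4.  ]
 [14.18 14.67 15.53 15.12 21.96 16.56 16.9  17.4   6.3  16.57 15.81 15.82 15.8 ]]
right [284.79 230.33 273.02 125.59]
[[ 1.6   2.2   2.    1.8   1.2   1.2   0.8   0.6   0.4   0.4   1.   -2.    1.  ]
 [15.99 14.64 14.13 13.8  14.48 13.48 15.89 16.3  17.99 17.82 17.6   9.38  9.52]]
right0 [284.74 230.43 273.07 126.58]
[[ 1.6   2.2   2.2   2.    1.4   1.4   1.2   0.6   0.6   0.6   1.   -2.   -1.6 ]
 [16.1  14.7  14.26 14.02 14.41 13.49 15.51 15.59 16.99 16.31 18.16  9.01  7.86]]
near [247.08 234.52 284.79 230.33]
[[ 0.2   0.4  -0.2   0.2   0.4   0.    0.    0.2  -0.2   0.    0.2  -0.4  -0.2 ]
 [16.48 16.34 16.54 17.62 16.57 15.47 17.87 15.62 15.37 16.11 15.95 15.62 18.1 ]]
near0 [247.35 234.59 284.74 230.43]
[[ 0.    0.2  -0.2   0.2   0.2  -0.2   0.    0.   -0.4  -0.2   0.   -0.4  -0.2 ]
 [16.51 16.25 16.71 17.63 16.4  15.49 17.85 15.54 15.33 16.15 15.94 15.61 18.12]]
far [235.88 129.73 273.02 125.59]
[[ 0.2  -0.4  -0.6   0.    0.4   3.4   3.4   2.8  -
[... 627 characters left out ...]
 0.8   0.2   1.6  -1.6 ]
 [22.25 21.49 21.48 23.16 22.8  20.18 21.57 21.57 22.71 21.29 23.05 12.34  9.74]]
near [241.21 198.22 257.04 221.76]
[[ 1.4   1.8   1.6   1.8   1.6   1.6   1.6   1.6   1.6   1.6   1.8   1.6   1.6 ]
 [20.1  25.8  27.5  27.28 27.78 26.45 26.56 27.07 27.6  27.32 27.44 27.14 28.03]]
near0 [241.48 201.91 257.22 225.57]
[[-0.2   0.   -0.2   0.   -0.4  -0.2  -0.4  -0.4  -0.2  -0.4  -0.4  -0.6  -0.6 ]
 [26.73 27.59 27.5  26.84 26.6  27.07 26.43 28.02 27.05 27.69 26.97 29.22 28.29]]
far [341.76 171.87 363.25 191.25]
[[-3.4  -3.   -1.8  -2.8  -4.   -4.   -4.    0.8   0.6  -3.4   0.4   0.6   1.  ]
 [11.6  13.67  4.93  2.07  4.01 11.38 19.43 24.99 20.97 20.16 23.74 24.3  20.51]]
```

```bash
python3 - <<'E'
from edge import *
np.set_printoptions(precision=4,suppress=True,linewidth=150)
p=np.array([.6290,.0885,.107])
G={n:gaussian_filter(cv2.cvtColor(cv2.imread(f"pics/{n}0.png"),cv2.COLOR_BGR2GRAY).astype(float),.6) for n in I}
ed=[("top",.012,(-155,55),(155,55)),("side",.012,(-155,55),(0,55)),("top",0,(-155,50),(-155,-50)),("side",0,(-155,50),(-155,-50)),("top",.012,(155,55),(155,35))]
T=cr([(108,208),(180,203),(120,308),(190,290),(100,368),(222,355)],4.5,[225,118])
Lr=np.array([[50,23,22],[50,-23,22],[-20,23,22],[-20,-23,22],[-55,37,22],[-55,-37,22]])/1e3
ro=cr([(152,272)],4.5,[225,118])
def pts(p):
    X=[]
    for n,z,A,B in ed:
        q=proj(n,w(p,[[A[0]/1e3,A[1]/1e3,z],[B[0]/1e3,B[1]/1e3,z]]))
        e=edgepts(G[n],q[0],q[1],n=15,half=3);d=(q[1]-q[0])/np.linalg.norm(q[1]-q[0]);nn=np.array([-d[1],d[0]])
        m=np.median(e[:,1]);k=(abs(e[:,1]-m)<.7)&(e[:,2]>8)
        X.append((q[0]+e[k,:1]*(q[1]-q[0])+e[k,1:2]*nn))
    return X
def res(p,X,rails=True,full=False):
    r=[]
    for (n,z,A,B),x in zip(ed,X):
        q=proj(n,w(p,[[A[0]/1e3,A[1]/1e3,z],[B[0]/1e3,B[1]/1e3,z]]));d=(q[1]-q[0])/np.linalg.norm(q[1]-q[0]);nn=np.array([-d[1],d[0]])
        r.append((x-q[0])@nn)
    if rails:
        r.append((proj("top",w(p,Lr))-T)[:,0]); r.append(((proj("top",w(p,[[0,0,.045]]))-ro)[0,:1])*2)
    return r if full else np.concatenate(r)
for it in range(3):
    X=pts(p);p=least_squares(res,p,args=(X,),loss="soft_l1",f_scale=.4).x;print(p)
for r in res(p,X,True,True): print(r)
print(least_squares(res,p,args=(X,False),loss="soft_l1",f_scale=.4).x)
for n in I:
    im=cv2.resize(cv2.imread(f"pics/{n}0.png"),None,fx=5,fy=5,interpolation=cv2.INTER_CUBIC)
    def pl(P,c,cl=True):
        q=(proj(n,w(p,np.array(P)/1e3))+.5)*5-.5;cv2.polylines(im,[q.round().astype(int)],cl,c,1)
    pl([(155,55,12),(155,-55,12),(-155,-55,12),(-155,55,12)],(0,0,255))
    for s in(1,-1): pl([(50,20*s,22),(-20,20*s,22),(-55,34*s,22)],(0,255,0),False)
    pl([(-150,0,12),(100,0,12)],(255,255,0),False)
    pl([(0,12,38),(0,-12,38)],(255,0,255),False)
    im=im[590:1190,1100:1500] if n=="top" else im[750:1180,1150:1900]
    cv2.imwrite(f"pics/ov_{n}.png",im)
E
```

```text
[0.6291 0.09   0.1192]
[0.629  0.09   0.1204]
[0.6291 0.09   0.1205]
[-0.4096 -0.4093 -0.0089 -0.2085 -0.2081 -0.4077 -0.2073  0.193  -0.0066 -0.0058 -0.0054  0.195  -0.0047  0.1957]
[ 0.3936  0.3937  0.1939  0.194  -0.0059  0.3943  0.1944  0.3945  0.1947  0.3948  0.595  -0.0045]
[ 0.0063  0.2064 -0.1934  0.0067  0.2068  0.2069  0.007   0.0072  0.2073  0.0074  0.0075  0.0077  0.2078  0.2079  0.008 ]
[-0.1936  0.0066 -0.1933  0.0069 -0.193  -0.1928 -0.1926 -0.1925 -0.1923  0.0078  0.008   0.0082 -0.1917  0.0085 -0.1914]
[ 0.206   0.006   0.006   0.2061  0.2061  0.2061  0.2061  0.2062  0.2062  0.0062  0.0062  0.0063 -0.1937 -0.1937 -0.3937]
[ 0.1526 -0.1497  0.384   0.581   1.4825 -0.2431]
[-0.0723]
[0.6291 0.0898 0.1209]
```

View pics/ov_top.png

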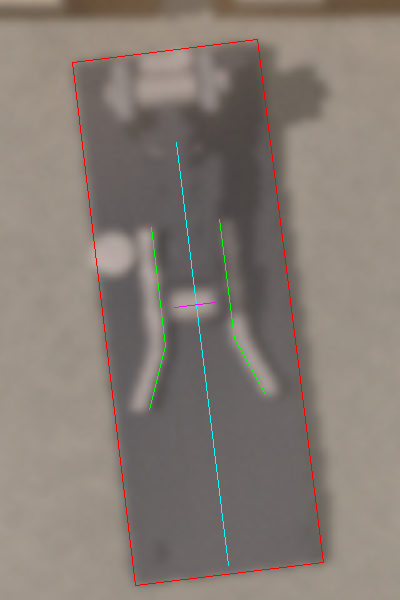

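View pics/ov_side.png

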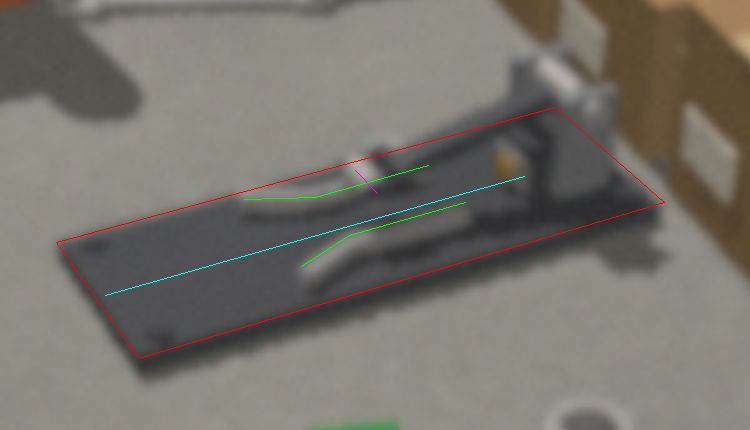

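```bash
cat > mv.py <<'E'
from h import *
def go(pos,yaw,p0=None,q0=None,quiet=False):
    """pos: TCP; yaw: heading of shoe x axis; tool down, jaw axis along shoe y. prints tool-frame shift mm & rotvec from given pose"""
    s=env.get_state();p0=s["position"] if p0 is None else np.array(p0);R0=R.from_quat(s["ee_rot"] if q0 is None else q0)
    best=None
    for sg in(1,-1):
        z=sg*np.array([-np.sin(yaw),np.cos(yaw),0]);x=np.array([0,0,-1.]);Rt=R.from_matrix(np.c_[x,np.cross(z,x),z])
        rv=(R0.inv()*Rt).as_rotvec()
        if best is None or np.linalg.norm(rv)<np.linalg.norm(best):best=rv
    d=R0.inv().apply(np.array(pos)-p0)*1e3
    print("shift",d.round(1),"rotvec",best.round(4));return d,best
E
python3 - <<'E'
from mv import *
s=env.get_state();print(R.from_quat(s["ee_rot"]).as_matrix().round(3))
go((.4767,-.3097,.12),.431)
E
```

```text
[[-0.001 -0.945  0.326]
 [-0.002  0.326  0.945]
 [-1.    -0.    -0.002]]
shift [  73.  -551.6 -636.7] rotvec [-7.628e-01 -1.800e-03 -7.000e-04]
```

>>> servo_tool([
  {"y": -28, "z": -32, "wx": -0.04},
  {"y": -56, "z": -64, "wx": -0.08},
  {"y": -84, "z": -96, "wx": -0.12},
  {"y": -112, "z": -128, "wx": -0.16},
  {"y": -140, "z": -160, "wx": -0.2},
  {"y": -168, "z": -192, "wx": -0.24},
  {"y": -196, "z": -224, "wx": -0.28},
  {"y": -222, "z": -256, "wx": -0.32},
  {"y": -250, "z": -288, "wx": -0.36},
  {"y": -278, "z": -320, "wx": -0.4},
  {"y": -306, "z": -352, "wx": -0.44},
  {"y": -334, "z": -384, "wx": -0.48},
  {"y": -362, "z": -416, "wx": -0.52},
  {"y": -390, "z": -448, "wx": -0.56},
  {"y": -418, "z": -480, "wx": -0.6},
  {"y": -446, "z": -512, "wx": -0.64},
  {"y": -474, "z": -544, "wx": -0.68},
  {"y": -500, "z": -576, "wx": -0.72},
  {"y": -528, "z": -608, "wx": -0.763},
  {"y": -540, "z": -622, "wx": -0.763},
])

```text
invalid input at $.targets[0]: expected keys wx, wy, wz, x, y, z, jaw
```

```bash
python3 - <<'E'
from mv import *
s=env.get_state();print(s["t"],s["joint_pos"].round(3),s["position"],s["wrist_force"])
go((.4767,-.3097,.10),.431)
E
```

```text
0.1 [ 1.239  0.241  0.004  1.335 -0.     1.571] [0.16266723 0.47210048 0.19179559] [-0.59231231 -0.11025105 -0.67711174]
shift [  93.  -551.6 -636.7] rotvec [-7.628e-01 -1.800e-03 -7.000e-04]
```

>>> servo_tool([
  {"wx": -0.04, "wy": 0, "wz": 0, "x": 0, "y": -14, "z": -16, "jaw": 0},
  {"wx": -0.08, "wy": 0, "wz": 0, "x": 0, "y": -36, "z": -42, "jaw": 0},
  {"wx": -0.12, "wy": 0, "wz": 0, "x": 0, "y": -60, "z": -70, "jaw": 0},
  {"wx": -0.16, "wy": 0, "wz": 0, "x": 0, "y": -85, "z": -98, "jaw": 0},
  {"wx": -0.2, "wy": 0, "wz": 0, "x": 0, "y": -110, "z": -127, "jaw": 0},
  {"wx": -0.24, "wy": 0, "wz": 0, "x": 0, "y": -136, "z": -157, "jaw": 0},
  {"wx": -0.28, "wy": 0, "wz": 0, "x": 0, "y": -162, "z": -187, "jaw": 0},
  {"wx": -0.32, "wy": 0, "wz": 0, "x": 0, "y": -188, "z": -217, "jaw": 0},
  {"wx": -0.36, "wy": 0, "wz": 0, "x": 0, "y": -214, "z": -247, "jaw": 0},
  {"wx": -0.4, "wy": 0, "wz": 0, "x": 0, "y": -240, "z": -277, "jaw": 0},
  {"wx": -0.44, "wy": 0, "wz": 0, "x": 0, "y": -266, "z": -307, "jaw": 0},
  {"wx": -0.48, "wy": 0, "wz": 0, "x": 0, "y": -292, "z": -337, "jaw": 0},
  {"wx": -0.52, "wy": 0, "wz": 0, "x": 0, "y": -318, "z": -367, "jaw": 0},
  {"wx": -0.56, "wy": 0, "wz": 0, "x": 0, "y": -344, "z": -397, "jaw": 0},
  {"wx": -0.6, "wy": 0, "wz": 0, "x": 0, "y": -370, "z": -427, "jaw": 0},
  {"wx": -0.64, "wy": 0, "wz": 0, "x": 0, "y": -396, "z": -457, "jaw": 0},
  {"wx": -0.68, "wy": 0, "wz": 0, "x": 0, "y": -422, "z": -487, "jaw": 0},
  {"wx": -0.72, "wy": 0, "wz": 0, "x": 0, "y": -448, "z": -517, "jaw": 0},
  {"wx": -0.763, "wy": 0, "wz": 0, "x": 0, "y": -470, "z": -542, "jaw": 0},
  {"wx": -0.763, "wy": 0, "wz": 0, "x": 0, "y": -482, "z": -556, "jaw": 0},
])

```text
t: 1.77
position: [0.4382, -0.2134, 0.1918]
ee_rot: [0.595, -0.382, -0.595, -0.382]
wrist_force: [1.4, 0.9, 0.3]
grip_width: 1.002
```

```bash
python3 - <<'E'
from mv import *
s=env.get_state();print(s["t"],s["joint_pos"].round(3),s["position"],s["wrist_force"])
go((.4767,-.3097,.08),.431)
E
```

```text
1.7667 [-4.530e-01  2.160e-01 -2.900e-02  1.326e+00 -1.000e-03 -8.820e-01] [ 0.43818409 -0.21343559  0.1918286 ] [1.39177657 0.89266541 0.31649587]
shift [ 111.9    5.  -103.5] rotvec [-0.0015 -0.0005 -0.0005]
```

Move over the block, then pause to look.

>>> servo_tool([
  {"wx": 0, "wy": 0, "wz": 0, "x": 10, "y": 1, "z": -20, "jaw": 0},
  {"wx": 0, "wy": 0, "wz": 0, "x": 20, "y": 2, "z": -40, "jaw": 0},
  {"wx": 0, "wy": 0, "wz": 0, "x": 30, "y": 3, "z": -60, "jaw": 0},
  {"wx": 0, "wy": 0, "wz": 0, "x": 50, "y": 4, "z": -80, "jaw": 0},
  {"wx": 0, "wy": 0, "wz": 0, "x": 70, "y": 5, "z": -95, "jaw": 0},
  {"wx": 0, "wy": 0, "wz": 0, "x": 90, "y": 5, "z": -103, "jaw": 0},
  {"wx": 0, "wy": 0, "wz": 0, "x": 102, "y": 5, "z": -103, "jaw": 0},
  {"wx": 0, "wy": 0, "wz": 0, "x": 102, "y": 5, "z": -103, "jaw": 0},
  {"wx": 0, "wy": 0, "wz": 0, "x": 102, "y": 5, "z": -103, "jaw": 0},
])

```text
t: 2.52
position: [0.475, -0.305, 0.0895]
ee_rot: [-0.594, 0.381, 0.597, 0.382]
wrist_force: [-0.2, 0.3, 1.1]
grip_width: 1.001
```

```bash
python3 - <<'E'
from mv import *
import cv2
s=env.get_state();print(s["t"],s["position"],s["wrist_force"])
go((.4767,-.3097,.0175),.431)
for n,a in(("top",(170,270,340,460)),("side",(200,380,220,400))):
    im=env.camera(n)[:,:,::-1]
    cv2.imwrite(f"pics/{n}1.png",cv2.resize(im[a[0]:a[1],a[2]:a[3]],None,fx=3.3,fy=3.3,interpolation=cv2.INTER_CUBIC))
E
```

```text
2.5167 [ 0.47496218 -0.30501339  0.08946229] [-0.20404562  0.28629881  1.10714722]
shift [71.9  0.3 -5.2] rotvec [ 0.0001  0.0028 -0.0017]
```

View pics/side1.png

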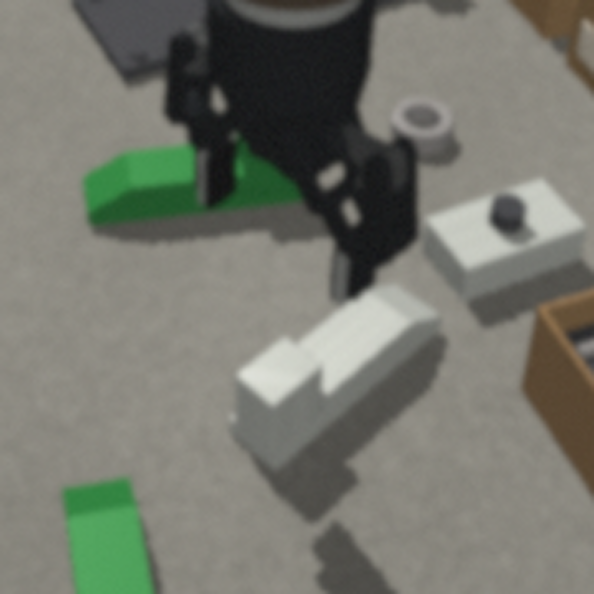

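View pics/top1.png

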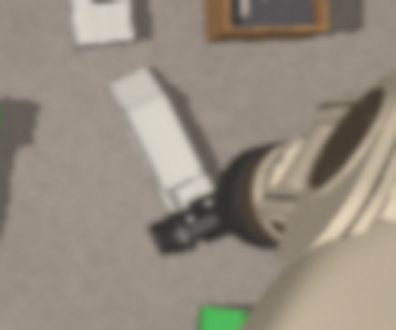

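```bash
python3 - <<'E'
from mv import *
s=env.get_state();t=s["position"];Rt=R.from_quat(s["ee_rot"]);print(t)
for j in(0,.042,-.042):
    P=[t+Rt.apply([-.013,0,j])]
    print(j,((proj("side",P)-[220,200])*3.3).round(),((proj("top",P)-[340,170])*3.3).round())
P=[[.4767,-.3097,.052]];print(((proj("side",P)-[220,200])*3.3).round(),((proj("top",P)-[340,170])*3.3).round())
E
```

```text
[ 0.47644509 -0.30568901  0.09150652]
0 [[279. 297.]] [[211. 200.]]
0.042 [[223. 254.]] [[165. 222.]]
-0.042 [[339. 342.]] [[258. 178.]]
[[279. 368.]] [[200. 201.]]
```

>>> servo_tool([
  {"wx": 0, "wy": 0, "wz": 0, "x": 12, "y": 0, "z": -4, "jaw": 0},
  {"wx": 0, "wy": 0, "wz": 0, "x": 24, "y": 0, "z": -4, "jaw": 0},
  {"wx": 0, "wy": 0, "wz": 0, "x": 36, "y": 0, "z": -4, "jaw": 0},
  {"wx": 0, "wy": 0, "wz": 0, "x": 44, "y": 0, "z": -4, "jaw": 0},
  {"wx": 0, "wy": 0, "wz": 0, "x": 44, "y": 0, "z": -4, "jaw": 0},
  {"wx": 0, "wy": 0, "wz": 0, "x": 44, "y": 0, "z": -4, "jaw": 0},
])

```text
t: 3.12
position: [0.4776, -0.3091, 0.0465]
ee_rot: [-0.595, 0.381, 0.596, 0.381]
wrist_force: [0.1, 0.1, 0.1]
grip_width: 0.998
```

```bash
python3 - <<'E'
from mv import *
import cv2
s=env.get_state();print(s["t"],s["position"],s["wrist_force"])
go((.4767,-.3097,.0175),.431)
t=s["position"];Rt=R.from_quat(s["ee_rot"])
P=[t+Rt.apply([-.013,0,j]) for j in(.042,-.042)]
for n,a in(("top",(170,270,340,460)),("side",(200,380,220,400))):
    im=env.camera(n)[:,:,::-1].copy()
    im=cv2.resize(im[a[0]:a[1],a[2]:a[3]],None,fx=3.3,fy=3.3,interpolation=cv2.INTER_CUBIC)
    for q in (proj(n,P)-[a[2],a[0]])*3.3: cv2.circle(im,tuple(q.round().astype(int)),3,(0,0,255),1)
    cv2.imwrite(f"pics/{n}2.png",im)
E
```

```text
3.1167 [ 0.47756819 -0.30912521  0.0464779 ] [0.13098355 0.09238529 0.09257232]
shift [29.   1.  -0.2] rotvec [ 0.0004  0.0003 -0.0002]
```

View pics/side2.png

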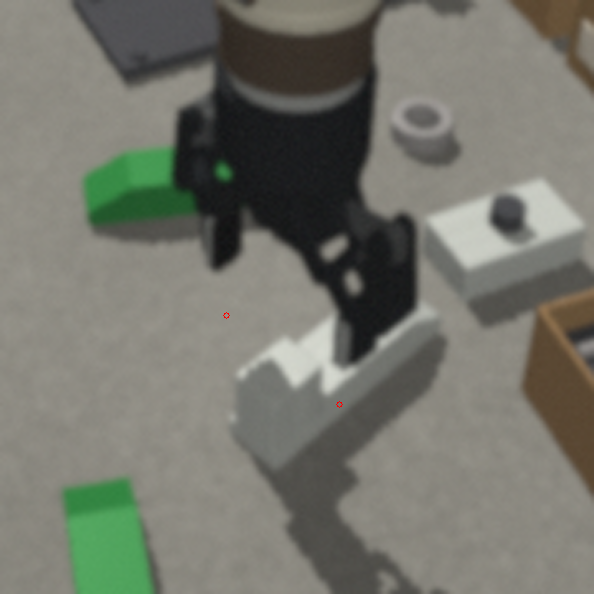

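View pics/top2.png

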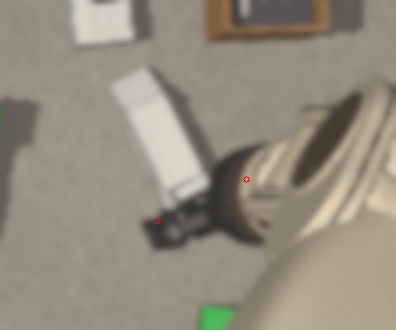

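>>> servo_tool([
  {"wx": 0, "wy": 0, "wz": 0, "x": 8, "y": 0.5, "z": 0, "jaw": 0},
  {"wx": 0, "wy": 0, "wz": 0, "x": 16, "y": 1, "z": 0, "jaw": 0},
  {"wx": 0, "wy": 0, "wz": 0, "x": 24, "y": 1, "z": 0, "jaw": 0},
  {"wx": 0, "wy": 0, "wz": 0, "x": 28, "y": 1, "z": 0, "jaw": 0},
  {"wx": 0, "wy": 0, "wz": 0, "x": 28, "y": 1, "z": 0, "jaw": 0},
  {"wx": 0, "wy": 0, "wz": 0, "x": 28, "y": 1, "z": 0, "jaw": 0},
])

```text
t: 3.72
position: [0.4763, -0.3094, 0.018]
ee_rot: [-0.595, 0.381, 0.596, 0.381]
wrist_force: [-1.2, 1.0, -0.0]
grip_width: 0.999
```

```bash
python3 - <<'E'
from mv import *
import cv2
s=env.get_state();print(s["t"],s["position"],s["wrist_force"])
t=s["position"];Rt=R.from_quat(s["ee_rot"])
P=[t+Rt.apply([-.013,0,j]) for j in(.042,-.042)]+[t+Rt.apply([-.0187,0,j]) for j in(.0,)]
for n,a in(("side",(200,380,220,400)),):
    im=env.camera(n)[:,:,::-1].copy()
    im=cv2.resize(im[a[0]:a[1],a[2]:a[3]],None,fx=3.3,fy=3.3,interpolation=cv2.INTER_CUBIC)
    for q in (proj(n,P)-[a[2],a[0]])*3.3: cv2.circle(im,tuple(q.round().astype(int)),3,(0,0,255),1)
    cv2.imwrite(f"pics/{n}3.png",im)
E
```

```text
3.7167 [ 0.47630432 -0.3093883   0.01795241] [-1.24919511  0.96367544 -0.00764438]
```

View pics/side3.png

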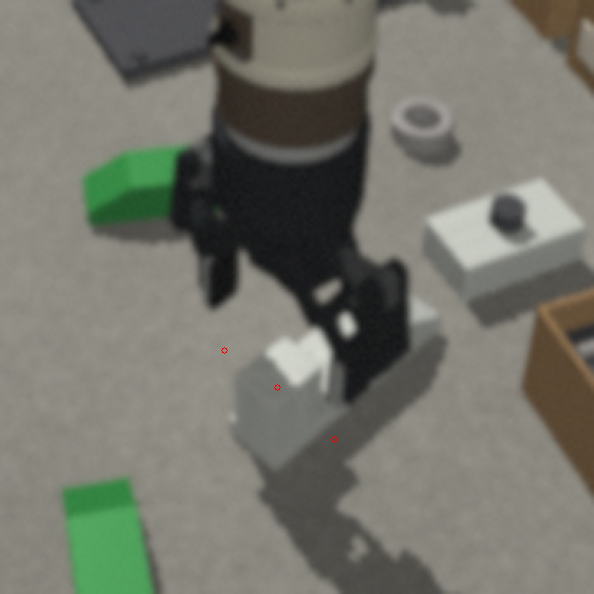

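>>> servo_tool([
  {"wx": 0, "wy": 0, "wz": 0, "x": 0, "y": 0, "z": 0, "jaw": 0.45},
  {"wx": 0, "wy": 0, "wz": 0, "x": 0, "y": 0, "z": 0, "jaw": 0.45},
  {"wx": 0, "wy": 0, "wz": 0, "x": 0, "y": 0, "z": 0, "jaw": 0.45},
  {"wx": 0, "wy": 0, "wz": 0, "x": 0, "y": 0, "z": 0, "jaw": 0.45},
  {"wx": 0, "wy": 0, "wz": 0, "x": 0, "y": 0, "z": 0, "jaw": 0.45},
  {"wx": 0, "wy": 0, "wz": 0, "x": 0, "y": 0, "z": 0, "jaw": 0.45},
], force=40)

```text
t: 4.27
position: [0.4768, -0.3097, 0.0187]
ee_rot: [0.595, -0.381, -0.595, -0.381]
wrist_force: [-0.2, 0.3, -0.2]
grip_width: 0.55
```

```bash
python3 - <<'E'
from mv import *
import cv2
s=env.get_state();print(s["t"],s["position"],s["wrist_force"],s["grip_width"])
t=s["position"];Rt=R.from_quat(s["ee_rot"])
P=[t+Rt.apply([0,0,j*s["grip_width"]]) for j in(.042,-.042)]+[t+Rt.apply([-.0187,0,j]) for j in(.0,)]
o=[]
for n,a in(("side",(240,360,260,370)),("top",(180,280,340,460))):
    im=env.camera(n)[:,:,::-1].copy()
    im=cv2.resize(im[a[0]:a[1],a[2]:a[3]],None,fx=5,fy=5,interpolation=cv2.INTER_CUBIC)
    for q in (proj(n,P)-[a[2],a[0]])*5: cv2.circle(im,tuple(q.round().astype(int)),3,(0,0,255),1)
    cv2.imwrite(f"pics/{n}4.png",im)
E
```

```text
4.2667 [ 0.47678548 -0.30970817  0.01871606] [-0.20662383  0.31490754 -0.23865702] 0.5496087930067277
```

View pics/side4.png

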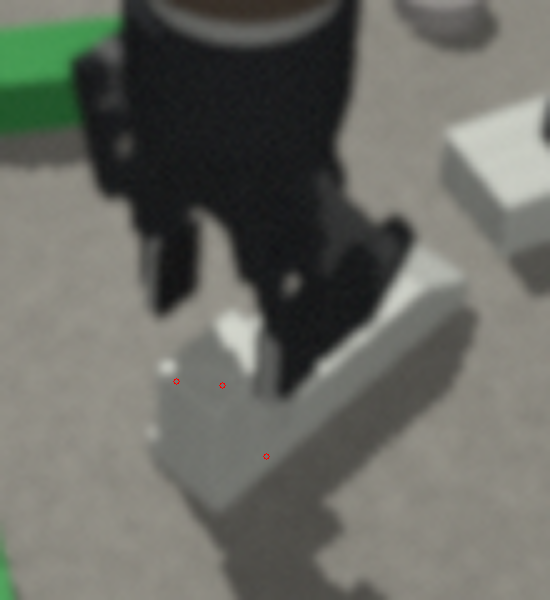

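View pics/top4.png

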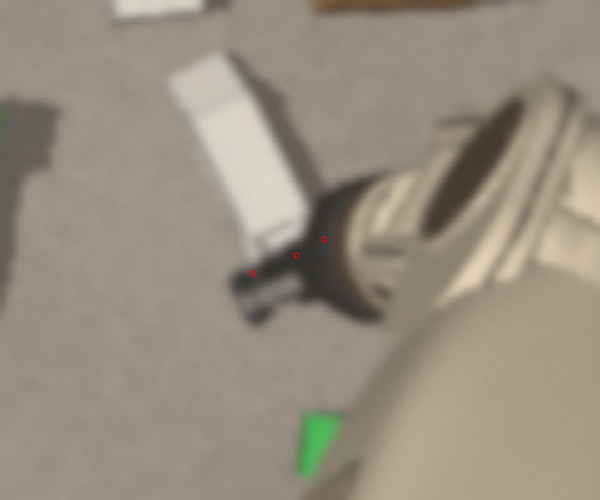

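>>> servo_tool([
  {"wx": 0, "wy": 0, "wz": 0, "x": 4, "y": 0, "z": 0, "jaw": 0.45},
  {"wx": 0, "wy": 0, "wz": 0, "x": 8, "y": 0, "z": 0, "jaw": 0.45},
  {"wx": 0, "wy": 0, "wz": 0, "x": 11, "y": 0, "z": 0, "jaw": 0.45},
  {"wx": 0, "wy": 0, "wz": 0, "x": 12, "y": 0, "z": 0, "jaw": 0.45},
  {"wx": 0, "wy": 0, "wz": 0, "x": 12, "y": 0, "z": 0, "jaw": 0.45},
])

```text
t: 4.78
position: [0.4762, -0.3094, 0.0059]
ee_rot: [-0.595, 0.381, 0.596, 0.381]
wrist_force: [-0.2, -0.5, -1.0]
grip_width: 0.548
```

```bash
cat > look.py <<'E'
from mv import *
import cv2,sys
def look(tag,crops,marks=[],local=[]):
    s=env.get_state();print("t",round(s["t"],2),"pos",s["position"].round(4),"F",s["wrist_force"].round(2),"M",s["wrist_torque"].round(2),"w",round(s["grip_width"],3))
    for n,(r0,r1,c0,c1,k) in crops.items():
        im=env.camera(n)[:,:,::-1].copy();cv2.imwrite(f"pics/raw_{n}_{tag}.png",im)
        im=cv2.resize(im[r0:r1,c0:c1],None,fx=k,fy=k,interpolation=cv2.INTER_CUBIC)
        if len(marks):
            for q in (proj(n,marks)-[c0,r0]+.5)*k: cv2.circle(im,tuple(q.round().astype(int)),3,(0,0,255),1)
        cv2.imwrite(f"pics/{n}_{tag}.png",im)
    return s
E
python3 - <<'E'
from look import *
s=env.get_state();t=s["position"];Rt=R.from_quat(s["ee_rot"])
look("a",{"side":(240,360,250,370,5)},[t+Rt.apply([0,0,j]) for j in(.023,-.023)])
E
```

```text
t 4.78 pos [ 0.4762 -0.3094  0.0059] F [-0.19 -0.51 -0.96] M [-0.   -0.    0.09] w 0.548
```

View pics/side_a.png

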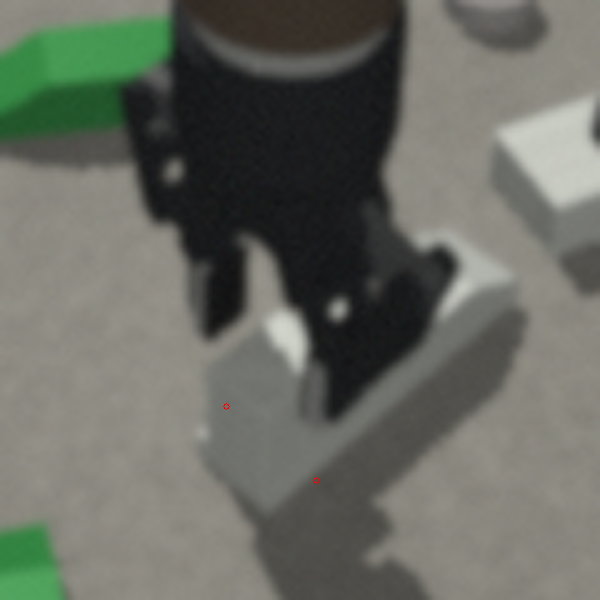

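```bash
python3 - <<'E'
from mv import *
import cv2
s=env.get_state();t=s["position"];Rt=R.from_quat(s["ee_rot"])
for n,o,k in(("side",(250,240),5),("top",(340,180),5)):
  for b in(0,.0187,.05,.073,.1,.15,.2): print(n,b,((proj(n,[t+Rt.apply([-b,0,0])])-o)*k).round().ravel())
  print(((proj(n,[t+Rt.apply([-.07,0,j]) for j in(.057,-.057)])-o)*k).round().tolist())
im=cv2.imread("pics/raw_side_a.png");cv2.imwrite("pics/x.png",cv2.resize(im[60:360,160:440],None,fx=2,fy=2))
E
```

```text
side 0 [268. 439.]
side 0.0187 [270. 407.]
side 0.05 [272. 350.]
side 0.073 [274. 307.]
side 0.1 [277. 254.]
side 0.15 [282. 150.]
side 0.2 [287.  36.]
[[162.0, 225.0], [397.0, 408.0]]
top 0 [283. 257.]
top 0.0187 [291. 256.]
top 0.05 [305. 255.]
top 0.073 [315. 254.]
top 0.1 [328. 253.]
top 0.15 [354. 250.]
top 0.2 [382. 248.]
[[221.0, 298.0], [407.0, 211.0]]
```

View pics/x.png

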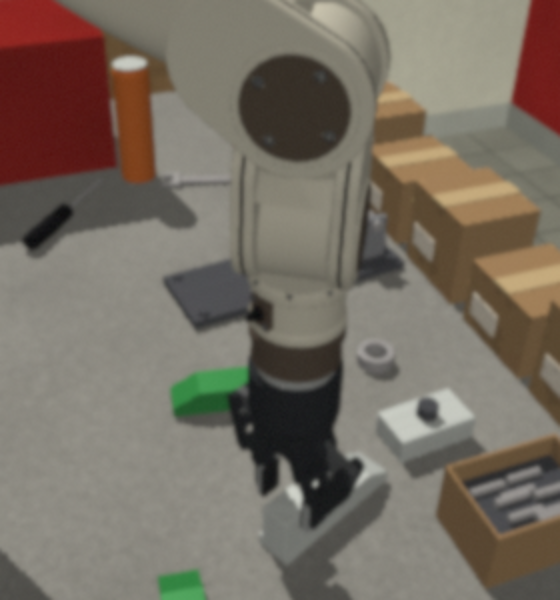

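>>> servo_tool([
  {"wx": 0, "wy": 0, "wz": 0, "x": 0, "y": 0, "z": 0, "jaw": 0.6},
  {"wx": 0, "wy": 0, "wz": 0, "x": 0, "y": 0, "z": 0, "jaw": 0.7},
  {"wx": 0, "wy": 0, "wz": 0, "x": 0, "y": 0, "z": 0, "jaw": 0.8},
  {"wx": 0, "wy": 0, "wz": 0, "x": 0, "y": 0, "z": 0, "jaw": 0.9},
  {"wx": 0, "wy": 0, "wz": 0, "x": 0, "y": 0, "z": 0, "jaw": 0.9},
  {"wx": 0, "wy": 0, "wz": 0, "x": 0, "y": 0, "z": 0, "jaw": 0.9},
], force=30)

```text
t: 5.33
position: [0.4769, -0.3096, 0.0069]
ee_rot: [0.596, -0.381, -0.595, -0.381]
wrist_force: [-0.2, 0.7, 1.6]
grip_width: 0.336
```

```bash

python3 - <<'E'
from look import *
s=env.get_state();t=s["position"];Rt=R.from_quat(s["ee_rot"])
look("b",{"side":(240,360,250,370,5),"top":(180,280,340,460,5)},[t+Rt.apply([0,0,j]) for j in(.015,-.015)])
E
```

```text
t 5.33 pos [ 0.4769 -0.3096  0.0069] F [-0.17  0.69  1.55] M [0.07 0.16 0.01] w 0.336
```

View pics/side_b.png

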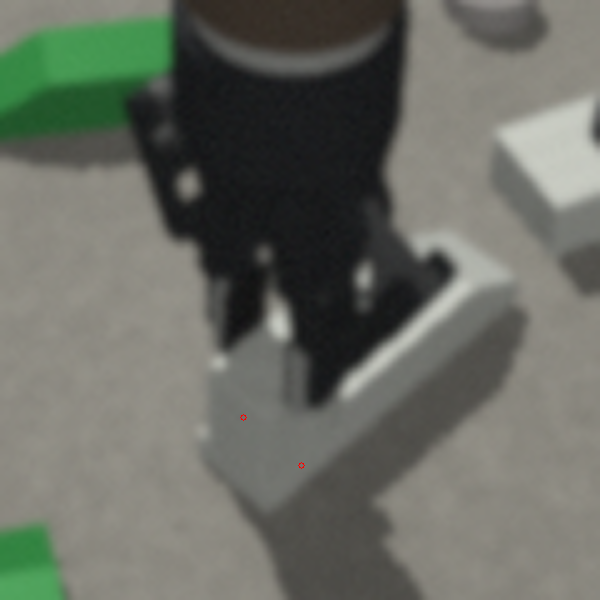

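View pics/top_b.png

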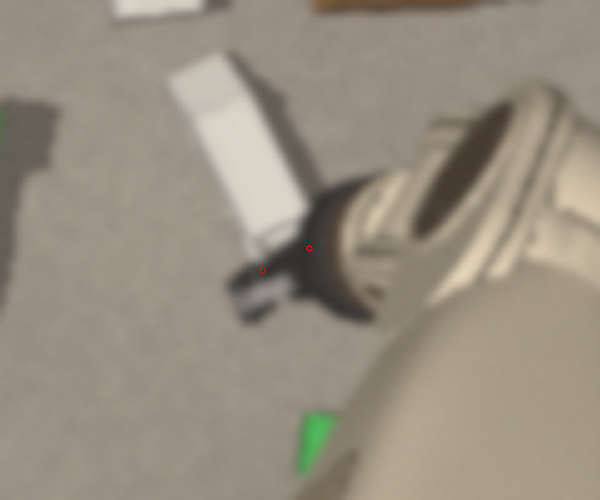

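```bash
python3 - <<'E'
from look import *
sh=(.5239,-.288,.4313)
im=cv2.imread("pics/raw_side_b.png")[240:360,250:370];im=cv2.resize(im,None,fx=5,fy=5,interpolation=cv2.INTER_CUBIC)
def pl(P,c,cl=True):
    q=(proj("side",w(sh,np.array(P)/1e3))-[250,240]+.5)*5;cv2.polylines(im,[q.round().astype(int)],cl,c,1);print(q.round().tolist())
pl([(-32,15,52),(-32,-15,52),(-72,-15,52),(-72,15,52)],(0,0,255))
pl([(-32,18,30),(-32,-18,30),(42,-18,30),(42,18,30)],(0,255,0))
pl([(-72,-15,0),(-72,15,0)],(255,255,0),False)
for z in(0,10,20,30,40): pl([(-63,-15,z),(-41,-15,z)],(0,255,255),False)
cv2.imwrite("pics/ov_b.png",im)
E
```

```text
[[283.0, 307.0], [344.0, 354.0], [266.0, 417.0], [206.0, 368.0]]
[[276.0, 342.0], [347.0, 399.0], [477.0, 290.0], [406.0, 239.0]]
[[263.0, 509.0], [205.0, 460.0]]
[[280.0, 495.0], [321.0, 460.0]]
[[281.0, 478.0], [322.0, 443.0]]
[[281.0, 460.0], [323.0, 425.0]]
[[282.0, 443.0], [324.0, 408.0]]
[[283.0, 425.0], [325.0, 390.0]]
```

View pics/ov_b.png

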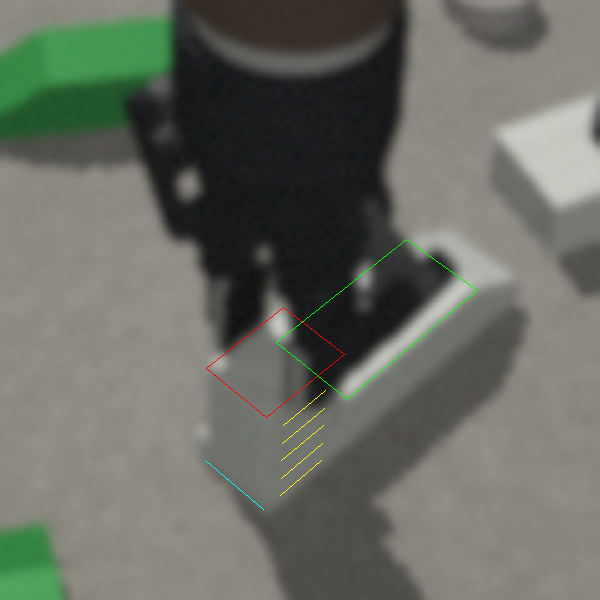

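>>> servo_tool([
  {"wx": 0, "wy": 0, "wz": 0, "x": 0, "y": 0, "z": 0, "jaw": 0.5},
  {"wx": 0, "wy": 0, "wz": 0, "x": 0, "y": 0, "z": 0, "jaw": 0.5},
  {"wx": 0, "wy": 0, "wz": 0, "x": 1, "y": 0, "z": 0, "jaw": 0.5},
  {"wx": 0, "wy": 0, "wz": 0, "x": 2, "y": 0, "z": 0, "jaw": 0.5},
  {"wx": 0, "wy": 0, "wz": 0, "x": 3, "y": 0, "z": 0, "jaw": 0.5},
  {"wx": 0, "wy": 0, "wz": 0, "x": 4, "y": 0, "z": 0, "jaw": 0.5},
  {"wx": 0, "wy": 0, "wz": 0, "x": 4, "y": 0, "z": 0, "jaw": 0.5},
])

```text
t: 6.02
position: [0.4765, -0.3095, 0.0022]
ee_rot: [-0.595, 0.381, 0.596, 0.381]
wrist_force: [0.7, 0.5, 0.4]
grip_width: 0.498
```

>>> servo_tool([
  {"wx": 0, "wy": 0, "wz": 0, "x": 1, "y": 0, "z": 0, "jaw": 0.5},
  {"wx": 0, "wy": 0, "wz": 0, "x": 2, "y": 0, "z": 0, "jaw": 0.5},
  {"wx": 0, "wy": 0, "wz": 0, "x": 3, "y": 0, "z": 0, "jaw": 0.5},
  {"wx": 0, "wy": 0, "wz": 0, "x": 3, "y": 0, "z": 0, "jaw": 0.5},
])

```text
t: 6.35
position: [0.4766, -0.3096, -0.0006]
ee_rot: [-0.595, 0.381, 0.596, 0.381]
wrist_force: [-0.2, 0.4, 0.1]
grip_width: 0.494
```

>>> servo_tool([
  {"wx": 0, "wy": 0, "wz": 0, "x": 1, "y": 0, "z": 0, "jaw": 0.5},
  {"wx": 0, "wy": 0, "wz": 0, "x": 2, "y": 0, "z": 0, "jaw": 0.5},
  {"wx": 0, "wy": 0, "wz": 0, "x": 3, "y": 0, "z": 0, "jaw": 0.5},
  {"wx": 0, "wy": 0, "wz": 0, "x": 3, "y": 0, "z": 0, "jaw": 0.5},
])

```text
t: 6.68
position: [0.4765, -0.3096, -0.0037]
ee_rot: [-0.595, 0.381, 0.596, 0.381]
wrist_force: [0.4, 0.4, 0.2]
grip_width: 0.501
```

```bash

python3 - <<'E'
from look import *
s=env.get_state();t=s["position"];Rt=R.from_quat(s["ee_rot"])
look("c",{"side":(240,360,250,370,5)},[t+Rt.apply([0,0,j]) for j in(.021,-.021)])
E
```

```text
t 6.68 pos [ 0.4765 -0.3096 -0.0037] F [0.42 0.41 0.22] M [-0.04  0.02 -0.05] w 0.501
```

View pics/side_c.png

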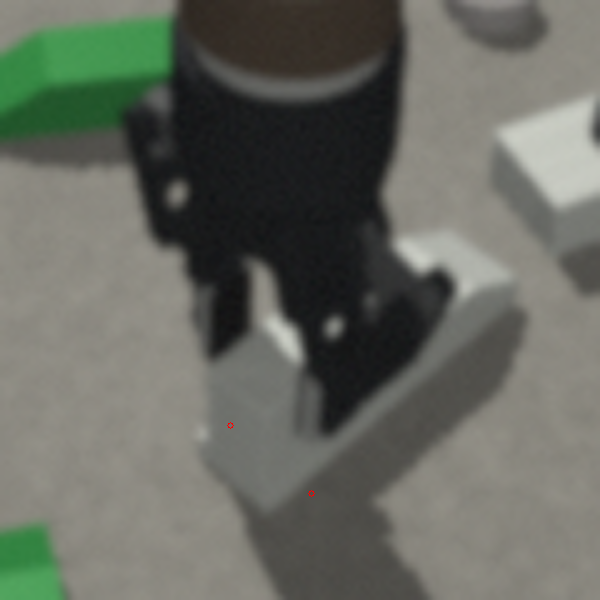

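>>> servo_tool([
  {"wx": 0, "wy": 0, "wz": 0, "x": 0, "y": 0, "z": 0, "jaw": 0.6},
  {"wx": 0, "wy": 0, "wz": 0, "x": 0, "y": 0, "z": 0, "jaw": 0.7},
  {"wx": 0, "wy": 0, "wz": 0, "x": 0, "y": 0, "z": 0, "jaw": 0.8},
  {"wx": 0, "wy": 0, "wz": 0, "x": 0, "y": 0, "z": 0, "jaw": 0.9},
  {"wx": 0, "wy": 0, "wz": 0, "x": 0, "y": 0, "z": 0, "jaw": 0.9},
  {"wx": 0, "wy": 0, "wz": 0, "x": 0, "y": 0, "z": 0, "jaw": 0.9},
  {"wx": 0, "wy": 0, "wz": 0, "x": 0, "y": 0, "z": 0, "jaw": 0.9},
], force=60)

```text
t: 7.32
position: [0.4769, -0.3097, -0.0031]
ee_rot: [0.596, -0.381, -0.595, -0.381]
wrist_force: [-1.5, 0.5, 3.1]
grip_width: 0.334
```

>>> servo_tool([
  {"wx": 0, "wy": 0, "wz": 0, "x": -3, "y": 0, "z": 0, "jaw": 0.9},
  {"wx": 0, "wy": 0, "wz": 0, "x": -8, "y": 0, "z": 0, "jaw": 0.9},
  {"wx": 0, "wy": 0, "wz": 0, "x": -16, "y": 0, "z": 0, "jaw": 0.9},
  {"wx": 0, "wy": 0, "wz": 0, "x": -26, "y": 0, "z": 0, "jaw": 0.9},
  {"wx": 0, "wy": 0, "wz": 0, "x": -40, "y": 0, "z": 0, "jaw": 0.9},
  {"wx": 0, "wy": 0, "wz": 0, "x": -55, "y": 0, "z": 0, "jaw": 0.9},
  {"wx": 0, "wy": 0, "wz": 0, "x": -70, "y": 0, "z": 0, "jaw": 0.9},
  {"wx": 0, "wy": 0, "wz": 0, "x": -80, "y": 0, "z": 0, "jaw": 0.9},
  {"wx": 0, "wy": 0, "wz": 0, "x": -80, "y": 0, "z": 0, "jaw": 0.9},
])

```text
t: 8.07
position: [0.4787, -0.3109, 0.0799]
ee_rot: [0.597, -0.381, -0.593, -0.381]
wrist_force: [0.4, -0.9, -3.5]
grip_width: 0.332
```

```bash

python3 - <<'E'
from look import *
s=env.get_state();t=s["position"];Rt=R.from_quat(s["ee_rot"])
look("d",{"side":(200,360,220,380,4),"top":(140,280,340,480,4)})
print(s["joint_pos"].round(3))
E
```

```text
t 8.07 pos [ 0.4787 -0.3109  0.0799] F [ 0.4  -0.89 -3.47] M [-0.02  0.01  0.01] w 0.332
[-0.576  0.444 -0.004  1.116 -0.    -1.007]
```

View pics/side_d.png

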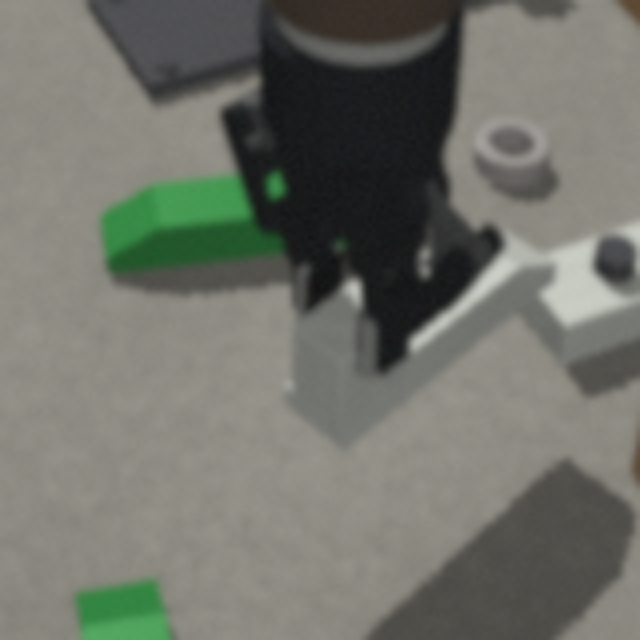

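View pics/top_d.png

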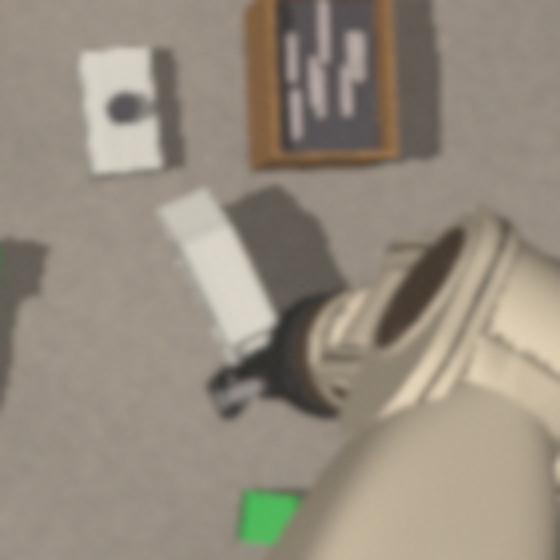

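```bash
cat >> mv.py <<'E'
J=np.array([.629,.090,.1205])
def jx(x,y=0):
    return w(J,[[x/1e3,y/1e3,0]])[0,:2]
def injig(p):
    c,s=np.cos(J[2]),np.sin(J[2]);d=np.array(p[:2])-J[:2];return np.array([c*d[0]+s*d[1],-s*d[0]+c*d[1]])*1e3
E
python3 - <<'E'
from mv import *
a=jx(-155);print(a);go((*a,.09),J[2])
E
```

```text
[0.47512396 0.07136767]
shift [ -13.2 -157.6  347.1] rotvec [ 0.3107 -0.0009  0.0007]
```

>>> servo_tool([
  {"wx": 0, "wy": 0, "wz": 0, "x": -6, "y": -3, "z": 7, "jaw": 0.9},
  {"wx": 0.02, "wy": 0, "wz": 0, "x": -12, "y": -9, "z": 21, "jaw": 0.9},
  {"wx": 0.035, "wy": 0, "wz": 0, "x": -13, "y": -17, "z": 38, "jaw": 0.9},
  {"wx": 0.05, "wy": 0, "wz": 0, "x": -13, "y": -27, "z": 59, "jaw": 0.9},
  {"wx": 0.07, "wy": 0, "wz": 0, "x": -13, "y": -36, "z": 80, "jaw": 0.9},
  {"wx": 0.09, "wy": 0, "wz": 0, "x": -13, "y": -46, "z": 101, "jaw": 0.9},
  {"wx": 0.11, "wy": 0, "wz": 0, "x": -13, "y": -55, "z": 121, "jaw": 0.9},
  {"wx": 0.13, "wy": 0, "wz": 0, "x": -13, "y": -65, "z": 142, "jaw": 0.9},
  {"wx": 0.15, "wy": 0, "wz": 0, "x": -13, "y": -74, "z": 163, "jaw": 0.9},
  {"wx": 0.165, "wy": 0, "wz": 0, "x": -13, "y": -84, "z": 184, "jaw": 0.9},
  {"wx": 0.185, "wy": 0, "wz": 0, "x": -13, "y": -93, "z": 205, "jaw": 0.9},
  {"wx": 0.2, "wy": 0, "wz": 0, "x": -13, "y": -103, "z": 226, "jaw": 0.9},
  {"wx": 0.22, "wy": 0, "wz": 0, "x": -13, "y": -112, "z": 246, "jaw": 0.9},
  {"wx": 0.24, "wy": 0, "wz": 0, "x": -13, "y": -121, "z": 267, "jaw": 0.9},
  {"wx": 0.26, "wy": 0, "wz": 0, "x": -13, "y": -131, "z": 288, "jaw": 0.9},
  {"wx": 0.28, "wy": 0, "wz": 0, "x": -13, "y": -140, "z": 309, "jaw": 0.9},
  {"wx": 0.295, "wy": 0, "wz": 0, "x": -13, "y": -148, "z": 326, "jaw": 0.9},
  {"wx": 0.305, "wy": 0, "wz": 0, "x": -13, "y": -154, "z": 340, "jaw": 0.9},
  {"wx": 0.311, "wy": 0, "wz": 0, "x": -13, "y": -158, "z": 347, "jaw": 0.9},
  {"wx": 0.311, "wy": 0, "wz": 0, "x": -13, "y": -158, "z": 347, "jaw": 0.9},
])

```text
t: 9.83
position: [0.4745, 0.0732, 0.0891]
ee_rot: [-0.529, 0.469, 0.53, 0.468]
wrist_force: [0.1, -0.3, -2.8]
grip_width: 0.34
```

```bash

python3 - <<'E'
from look import *
s=look("e",{"side":(60,280,130,400,2.9),"top":(110,270,210,340,4.2)})
print(injig(s["position"]))
go((*jx(-155),.05),J[2])
E
```

```text
t 9.83 pos [0.4745 0.0732 0.0891] F [ 0.1  -0.33 -2.82] M [-0.01  0.01  0.03] w 0.34
[-155.3994913     1.93500056]
shift [39.2 -0.4 -0. ] rotvec [ 0.0004 -0.0006 -0.0011]
```

View pics/side_e.png

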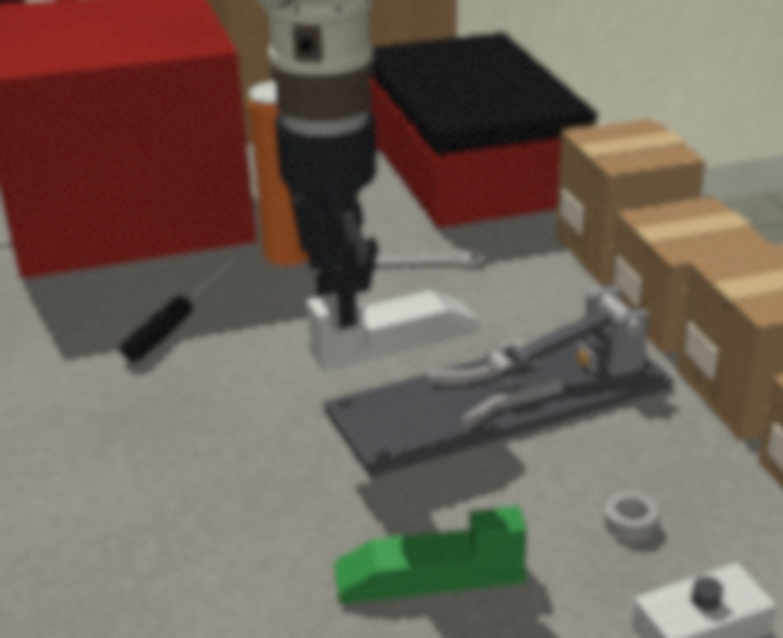

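View pics/top_e.png

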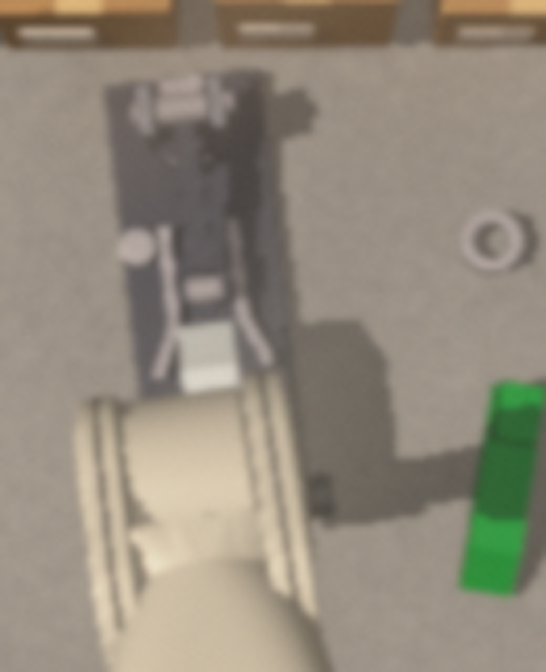

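```bash
cat > ov.py <<'E'
from look import *
def ov(tag,n,crop,pose,z,jig=True):
    r0,r1,c0,c1,k=crop
    im=cv2.resize(cv2.imread(f"pics/raw_{n}_{tag}.png")[r0:r1,c0:c1],None,fx=k,fy=k,interpolation=cv2.INTER_CUBIC)
    def pl(p,P,c,cl=True,z=0):
        q=(proj(n,w(p,np.array(P)/1e3,z))-[c0,r0]+.5)*k;cv2.polylines(im,[q.round().astype(int)],cl,c,1)
    if pose is not None:
        pl(pose,[(-32,15,52),(-32,-15,52),(-72,-15,52),(-72,15,52)],(0,0,255),z=z)
        pl(pose,[(-32,18,30),(-32,-18,30),(42,-18,30),(42,18,30)],(0,255,0),z=z)
        pl(pose,[(42,18,30),(42,-18,30),(72,-18,12),(72,18,12)],(0,255,0),z=z)
        pl(pose,[(72,18,0),(72,-18,0),(-72,-15,0),(-72,15,0)],(255,255,0),z=z)
    if jig:
        for s in(1,-1): pl(J,[(50,20*s,22),(-20,20*s,22),(-55,34*s,22)],(255,0,255),False)
    cv2.imwrite(f"pics/ov_{n}_{tag}.png",im)
def posefrom(s,dy=0,dx=0):
    X=R.from_quat(s["ee_rot"]).as_matrix();zz=X[:,2]
    yaw=np.arctan2(-zz[0],zz[1]);yaw=(yaw+np.pi/2)%np.pi-np.pi/2
    o=s["position"][:2]+.052*np.array([np.cos(yaw),np.sin(yaw)])
    return (*o,yaw)
E
python3 - <<'E'
from ov import *
s=env.get_state();p=posefrom(s);print(p)
ov("e","side",(60,280,130,400,2.9),p,s["position"][2]+.0031)
ov("e","top",(110,270,210,340,4.2),p,s["position"][2]+.0031)
E
```

```text
(np.float64(0.5263435726159715), np.float64(0.07766035849832154), np.float64(0.12085514796979258))
```

View pics/ov_side_e.png

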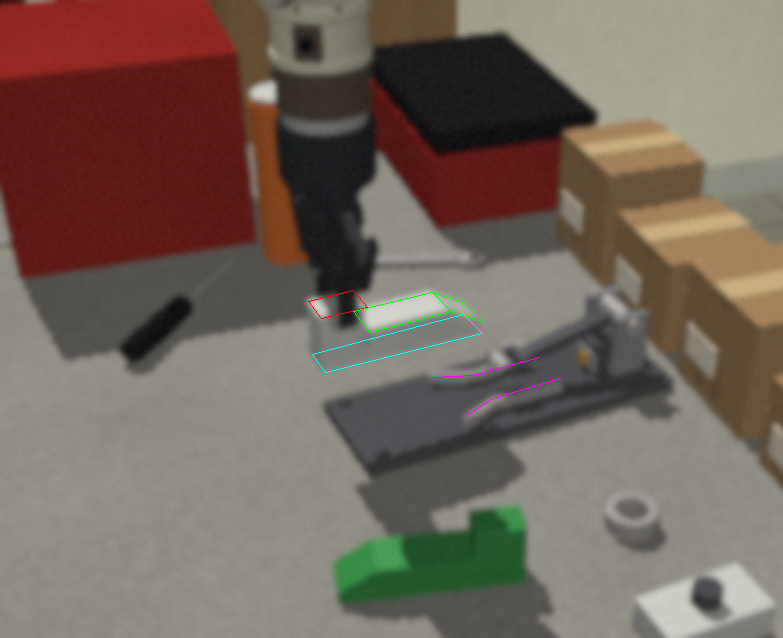

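View pics/ov_top_e.png

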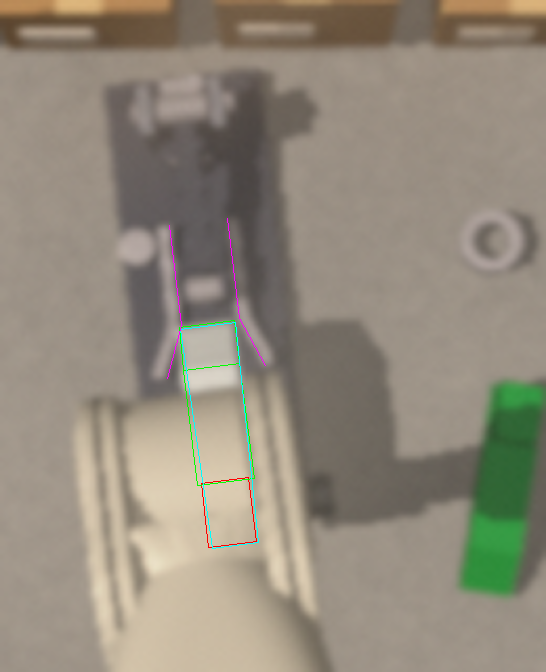

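>>> servo_tool([
  {"wx": 0, "wy": 0, "wz": 0, "x": 5, "y": 0, "z": 0, "jaw": 0.9},
  {"wx": 0, "wy": 0, "wz": 0, "x": 15, "y": 0, "z": 0, "jaw": 0.9},
  {"wx": 0, "wy": 0, "wz": 0, "x": 27, "y": 0, "z": 0, "jaw": 0.9},
  {"wx": 0, "wy": 0, "wz": 0, "x": 40, "y": 0, "z": 0, "jaw": 0.9},
  {"wx": 0, "wy": 0, "wz": 0, "x": 52, "y": 0, "z": 0, "jaw": 0.9},
  {"wx": 0, "wy": 0, "wz": 0, "x": 62, "y": 0, "z": 0, "jaw": 0.9},
  {"wx": 0, "wy": 0, "wz": 0, "x": 70, "y": 0, "z": 0, "jaw": 0.9},
  {"wx": 0, "wy": 0, "wz": 0, "x": 74, "y": 0, "z": 0, "jaw": 0.9},
  {"wx": 0, "wy": 0, "wz": 0, "x": 75, "y": 0, "z": 0, "jaw": 0.9},
  {"wx": 0, "wy": 0, "wz": 0, "x": 75, "y": 0, "z": 0, "jaw": 0.9},
  {"wx": 0, "wy": 0, "wz": 0, "x": 75, "y": 0, "z": 0, "jaw": 0.9},
  {"wx": 0, "wy": 0, "wz": 0, "x": 75, "y": 0, "z": 0, "jaw": 0.9},
])

```text
t: 10.93
position: [0.4759, 0.0716, 0.0152]
ee_rot: [0.529, -0.469, -0.529, -0.469]
wrist_force: [0.1, 0.1, -3.4]
grip_width: 0.333
```

```bash

python3 - <<'E'
from ov import *
s=look("f",{"side":(150,260,210,390,4),"top":(110,270,210,340,4.2)})
p=posefrom(s);print(injig(s["position"]),p)
ov("f","side",(150,260,210,390,4),p,s["position"][2]+.0031)
ov("f","top",(110,270,210,340,4.2),p,s["position"][2]+.0031)
go((*jx(-155),.009),J[2])
E
```

```text
t 10.93 pos [0.4759 0.0716 0.0152] F [ 0.07  0.14 -3.44] M [-0.07  0.12 -0.01] w 0.333
[-154.18397647    0.16312885] (np.float64(0.5275396310995714), np.float64(0.0778599780190558), np.float64(0.12014017704233027))
shift [ 6.2  0.7 -0.2] rotvec [-0.0002  0.      0.0013]
```

View pics/ov_side_f.png

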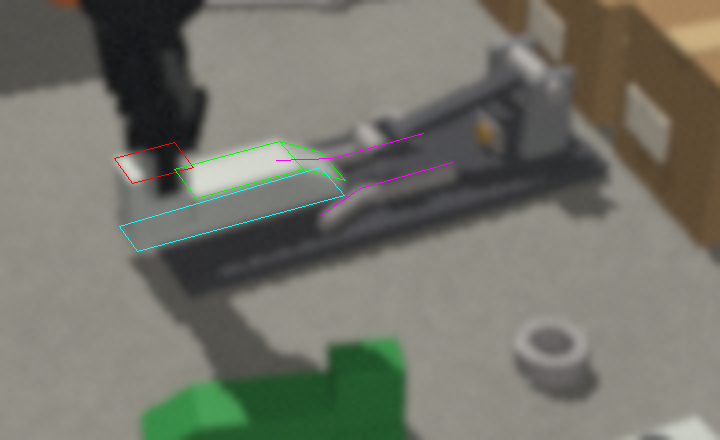

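View pics/ov_top_f.png

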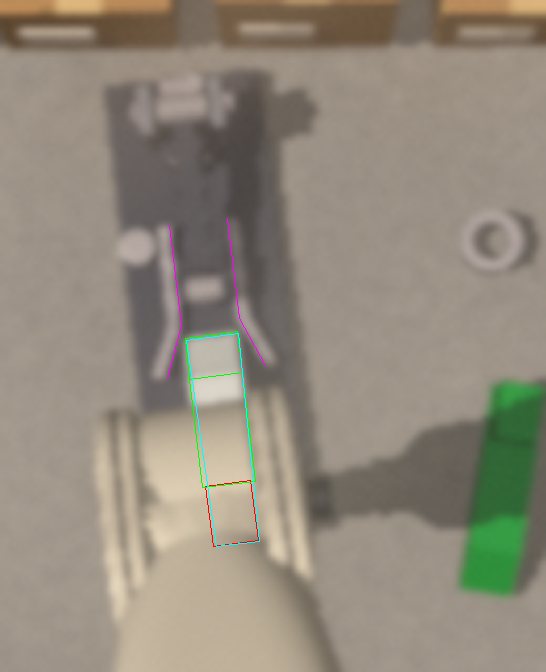

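>>> servo_tool([
  {"wx": 0, "wy": 0, "wz": 0, "x": 2, "y": 0, "z": 0, "jaw": 0.9},
  {"wx": 0, "wy": 0, "wz": 0, "x": 4, "y": 0, "z": 0, "jaw": 0.9},
  {"wx": 0, "wy": 0, "wz": 0, "x": 5, "y": 0, "z": 0, "jaw": 0.9},
  {"wx": 0, "wy": 0, "wz": 0, "x": 5.5, "y": 0, "z": 0, "jaw": 0.9},
  {"wx": 0, "wy": 0, "wz": 0, "x": 5.5, "y": 0, "z": 0, "jaw": 0.9},
])

```text
t: 11.45
position: [0.4751, 0.0716, 0.009]
ee_rot: [-0.529, 0.469, 0.529, 0.469]
wrist_force: [-0.0, -0.4, -2.7]
grip_width: 0.333
```

>>> servo_tool([
  {"wx": 0, "wy": 0, "wz": 0, "x": 0.5, "y": 0, "z": 0, "jaw": 0.9},
  {"wx": 0, "wy": 0, "wz": 0, "x": 0.5, "y": 0, "z": 0, "jaw": 0.9},
  {"wx": 0, "wy": 0, "wz": 0, "x": 0.5, "y": 0, "z": 0, "jaw": 0.9},
])

```text
t: 11.7
position: [0.4753, 0.0716, 0.0089]
ee_rot: [0.529, -0.469, -0.529, -0.469]
wrist_force: [-1.2, -0.9, 0.1]
grip_width: 0.333
```

>>> servo_tool([
  {"wx": 0, "wy": 0, "wz": 0, "x": 0, "y": -1, "z": 0, "jaw": 0.9},
  {"wx": 0, "wy": 0, "wz": 0, "x": 0, "y": -2.5, "z": 0, "jaw": 0.9},
  {"wx": 0, "wy": 0, "wz": 0, "x": 0, "y": -4, "z": 0, "jaw": 0.9},
  {"wx": 0, "wy": 0, "wz": 0, "x": 0, "y": -5.5, "z": 0, "jaw": 0.9},
  {"wx": 0, "wy": 0, "wz": 0, "x": 0, "y": -7, "z": 0, "jaw": 0.9},
  {"wx": 0, "wy": 0, "wz": 0, "x": 0, "y": -8.5, "z": 0, "jaw": 0.9},
  {"wx": 0, "wy": 0, "wz": 0, "x": 0, "y": -10, "z": 0, "jaw": 0.9},
  {"wx": 0, "wy": 0, "wz": 0, "x": 0, "y": -11.5, "z": 0, "jaw": 0.9},
  {"wx": 0, "wy": 0, "wz": 0, "x": 0, "y": -13, "z": 0, "jaw": 0.9},
  {"wx": 0, "wy": 0, "wz": 0, "x": 0, "y": -14, "z": 0, "jaw": 0.9},
  {"wx": 0, "wy": 0, "wz": 0, "x": 0, "y": -15, "z": 0, "jaw": 0.9},
  {"wx": 0, "wy": 0, "wz": 0, "x": 0, "y": -15, "z": 0, "jaw": 0.9},
])

```text
t: 12.7
position: [0.4905, 0.0735, 0.0089]
ee_rot: [0.529, -0.469, -0.529, -0.469]
wrist_force: [-2.2, -1.0, 5.4]
grip_width: 0.331
```

```bash
cat > st.py <<'E'
from mv import *
s=env.get_state();c,sn=np.cos(J[2]),np.sin(J[2]);f=s["wrist_force"];j=injig(s["position"])
print("t %.2f nose %.1f lat %.1f z %.4f | Falong %.1f Flat %.1f Fz %.1f"%(s["t"],j[0]+124,j[1],s["position"][2],c*f[0]+sn*f[1],-sn*f[0]+c*f[1],f[2]),"M",s["wrist_torque"].round(2),"w",round(s["grip_width"],3))
go((*jx(j[0]),s["position"][2]),J[2])
E
python3 st.py
```

```text
t 12.70 nose -15.4 lat 0.2 z 0.0089 | Falong -2.3 Flat -0.7 Fz 5.4 M [-0.14  0.53 -0.03] w 0.331
shift [ 0.  -0.  -0.2] rotvec [-0.0003 -0.      0.0005]
```

>>> servo_tool([
  {"wx": 0, "wy": 0, "wz": 0, "x": -0.3, "y": -1.5, "z": 0, "jaw": 0.9},
  {"wx": 0, "wy": 0, "wz": 0, "x": -0.3, "y": -3, "z": 0, "jaw": 0.9},
  {"wx": 0, "wy": 0, "wz": 0, "x": -0.3, "y": -4.5, "z": 0, "jaw": 0.9},
  {"wx": 0, "wy": 0, "wz": 0, "x": -0.3, "y": -6, "z": 0, "jaw": 0.9},
  {"wx": 0, "wy": 0, "wz": 0, "x": -0.3, "y": -7.5, "z": 0, "jaw": 0.9},
  {"wx": 0, "wy": 0, "wz": 0, "x": -0.3, "y": -9, "z": 0, "jaw": 0.9},
  {"wx": 0, "wy": 0, "wz": 0, "x": -0.3, "y": -10, "z": 0, "jaw": 0.9},
  {"wx": 0, "wy": 0, "wz": 0, "x": -0.3, "y": -11, "z": 0, "jaw": 0.9},
  {"wx": 0, "wy": 0, "wz": 0, "x": -0.3, "y": -12, "z": 0, "jaw": 0.9},
  {"wx": 0, "wy": 0, "wz": 0, "x": -0.3, "y": -12, "z": 0, "jaw": 0.9},
])

```text
t: 13.53
position: [0.5024, 0.0749, 0.0089]
ee_rot: [0.529, -0.469, -0.529, -0.469]
wrist_force: [-2.1, -1.0, 3.0]
grip_width: 0.332
```

```bash
python3 st.py;
python3 - <<'E'
from ov import *
s=look("g",{"side":(150,260,210,390,4),"top":(110,270,210,340,4.2)})
p=posefrom(s)
ov("g","side",(150,260,210,390,4),p,s["position"][2]+.0031)
ov("g","top",(110,270,210,340,4.2),p,s["position"][2]+.0031)
E
```

```text
t 13.53 nose -3.5 lat 0.2 z 0.0089 | Falong -2.2 Flat -0.8 Fz 3.0 M [-0.15  0.35 -0.05] w 0.332
shift [ 0.  -0.  -0.2] rotvec [-0.0004 -0.      0.0004]
t 13.53 pos [0.5024 0.0749 0.0089] F [-2.14 -1.04  3.04] M [-0.15  0.35 -0.05] w 0.332
```

View pics/ov_side_g.png

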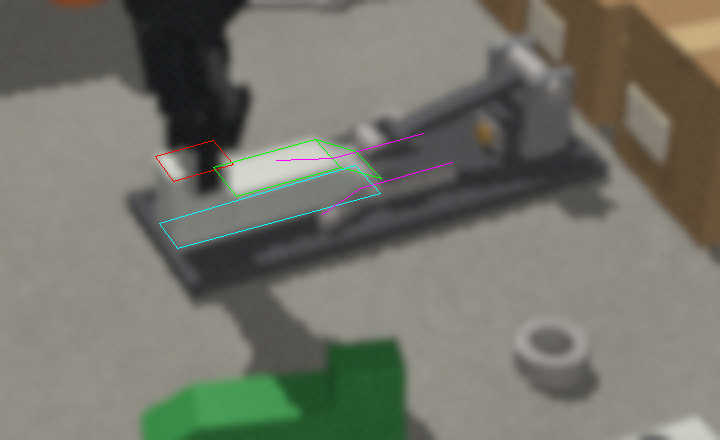

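View pics/top_g.png

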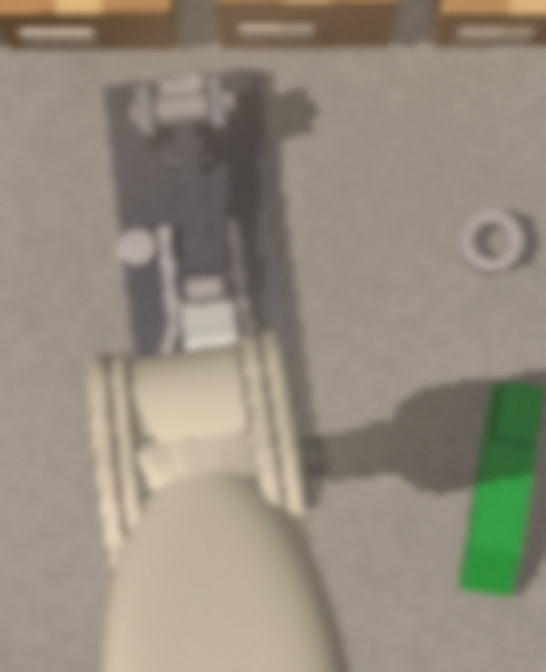

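>>> servo_tool([
  {"wx": 0, "wy": 0, "wz": 0, "x": 0, "y": -1, "z": 0, "jaw": 0.9},
  {"wx": 0, "wy": 0, "wz": 0, "x": 0, "y": -2, "z": 0, "jaw": 0.9},
  {"wx": 0, "wy": 0, "wz": 0, "x": 0, "y": -3, "z": 0, "jaw": 0.9},
  {"wx": 0, "wy": 0, "wz": 0, "x": 0, "y": -4, "z": 0, "jaw": 0.9},
  {"wx": 0, "wy": 0, "wz": 0, "x": 0, "y": -5, "z": 0, "jaw": 0.9},
  {"wx": 0, "wy": 0, "wz": 0, "x": 0, "y": -6, "z": 0, "jaw": 0.9},
  {"wx": 0, "wy": 0, "wz": 0, "x": 0, "y": -7, "z": 0, "jaw": 0.9},
  {"wx": 0, "wy": 0, "wz": 0, "x": 0, "y": -8, "z": 0, "jaw": 0.9},
  {"wx": 0, "wy": 0, "wz": 0, "x": 0, "y": -8, "z": 0, "jaw": 0.9},
])

```text
t: 14.38
position: [0.5104, 0.0759, 0.0089]
ee_rot: [0.529, -0.469, -0.529, -0.469]
wrist_force: [-0.9, -0.0, 1.6]
grip_width: 0.334
```

```bash
python3 st.py
```

```text
t 14.38 nose 4.6 lat 0.2 z 0.0089 | Falong -0.9 Flat 0.1 Fz 1.6 M [-0.11  0.34 -0.  ] w 0.334
shift [-0.  -0.  -0.2] rotvec [-0.0003  0.      0.0005]
```

>>> servo_tool([
  {"wx": 0, "wy": 0, "wz": 0, "x": 0, "y": -1, "z": 0, "jaw": 0.9},
  {"wx": 0, "wy": 0, "wz": 0, "x": 0, "y": -2, "z": 0, "jaw": 0.9},
  {"wx": 0, "wy": 0, "wz": 0, "x": 0, "y": -3, "z": 0, "jaw": 0.9},
  {"wx": 0, "wy": 0, "wz": 0, "x": 0, "y": -4, "z": 0, "jaw": 0.9},
  {"wx": 0, "wy": 0, "wz": 0, "x": 0, "y": -5, "z": 0, "jaw": 0.9},
  {"wx": 0, "wy": 0, "wz": 0, "x": 0, "y": -5, "z": 0, "jaw": 0.9},
])

```text
t: 14.88
position: [0.512, 0.076, 0.0089]
ee_rot: [-0.528, 0.47, 0.53, 0.468]
wrist_force: [-9.0, -0.0, 9.0]
grip_width: 0.332
```

```bash
python3 st.py
```

```text
t 14.88 nose 6.2 lat 0.2 z 0.0089 | Falong -9.0 Flat 1.0 Fz 9.0 M [-0.33  1.71 -0.06] w 0.332
shift [ 0.  -0.  -0.2] rotvec [-0.0003 -0.     -0.0053]
```

>>> servo_tool([
  {"wx": 0, "wy": 0, "wz": 0, "x": 0, "y": -1, "z": 0, "jaw": 0.9},
  {"wx": 0, "wy": 0, "wz": 0, "x": 0, "y": -2, "z": 0, "jaw": 0.9},
  {"wx": 0, "wy": 0, "wz": 0, "x": 0, "y": -3, "z": 0, "jaw": 0.9},
  {"wx": 0, "wy": 0, "wz": 0, "x": 0, "y": -4, "z": 0, "jaw": 0.9},
  {"wx": 0, "wy": 0, "wz": 0, "x": 0, "y": -4, "z": 0, "jaw": 0.9},
])

```text
t: 15.3
position: [0.5123, 0.0761, 0.0088]
ee_rot: [-0.526, 0.472, 0.532, 0.466]
wrist_force: [-17.0, -1.9, 16.8]
grip_width: 0.334
```

```bash
python3 st.py
```

```text
t 15.30 nose 6.5 lat 0.2 z 0.0088 | Falong -17.1 Flat 0.2 Fz 16.8 M [-0.44  3.28  0.01] w 0.334
shift [ 0.  -0.  -0.2] rotvec [-0.0002 -0.     -0.0115]
```

>>> servo_tool([
  {"wx": 0, "wy": 0, "wz": 0, "x": -0.7, "y": 0, "z": 0, "jaw": 0.9},
  {"wx": 0, "wy": 0, "wz": 0, "x": -1.3, "y": 0, "z": 0, "jaw": 0.9},
  {"wx": 0, "wy": 0, "wz": 0, "x": -1.3, "y": 0, "z": 0, "jaw": 0.9},
  {"wx": 0, "wy": 0, "wz": 0, "x": -1.3, "y": 0, "z": 0, "jaw": 0.9},
])

```text
t: 15.63
position: [0.5124, 0.0761, 0.0089]
ee_rot: [-0.526, 0.472, 0.532, 0.466]
wrist_force: [-14.5, -2.3, 8.1]
grip_width: 0.335
```

```bash
python3 st.py
```

```text
t 15.63 nose 6.5 lat 0.2 z 0.0089 | Falong -14.7 Flat -0.5 Fz 8.1 M [-0.31  2.61 -0.02] w 0.335
shift [ 0.  -0.  -0.2] rotvec [-0.0002 -0.     -0.0118]
```

>>> servo_tool([
  {"wx": 0, "wy": 0, "wz": 0, "x": -0.4, "y": -0.7, "z": 0, "jaw": 0.9},
  {"wx": 0, "wy": 0, "wz": 0, "x": -0.8, "y": -1.4, "z": 0, "jaw": 0.9},
  {"wx": 0, "wy": 0, "wz": 0, "x": -0.8, "y": -2.0, "z": 0, "jaw": 0.9},
  {"wx": 0, "wy": 0, "wz": 0, "x": -0.8, "y": -2.0, "z": 0, "jaw": 0.9},
])

```text
t: 15.97
position: [0.5143, 0.0763, 0.009]
ee_rot: [-0.526, 0.472, 0.532, 0.466]
wrist_force: [-13.1, -1.7, 3.6]
grip_width: 0.331
```

```bash
python3 st.py
```

```text
t 15.97 nose 8.4 lat 0.2 z 0.0090 | Falong -13.2 Flat -0.1 Fz 3.6 M [-0.29  2.23 -0.02] w 0.331
shift [ 0.  -0.  -0.2] rotvec [-0.0002 -0.     -0.0124]
```

>>> servo_tool([
  {"wx": 0, "wy": 0, "wz": 0, "x": 0, "y": -1, "z": 0, "jaw": 0.9},
  {"wx": 0, "wy": 0, "wz": 0, "x": 0, "y": -2, "z": 0, "jaw": 0.9},
  {"wx": 0, "wy": 0, "wz": 0, "x": 0, "y": -3, "z": 0, "jaw": 0.9},
  {"wx": 0, "wy": 0, "wz": 0, "x": 0, "y": -4, "z": 0, "jaw": 0.9},
  {"wx": 0, "wy": 0, "wz": 0, "x": 0, "y": -5, "z": 0, "jaw": 0.9},
  {"wx": 0, "wy": 0, "wz": 0, "x": 0, "y": -6, "z": 0, "jaw": 0.9},
  {"wx": 0, "wy": 0, "wz": 0, "x": 0, "y": -7, "z": 0, "jaw": 0.9},
  {"wx": 0, "wy": 0, "wz": 0, "x": 0, "y": -8, "z": 0, "jaw": 0.9},
])

```text
t: 16.63
position: [0.5217, 0.0771, 0.0089]
ee_rot: [-0.526, 0.473, 0.532, 0.465]
wrist_force: [-14.2, -1.0, 5.0]
grip_width: 0.334
```

```bash
python3 st.py
```

```text
t 16.63 nose 15.9 lat 0.1 z 0.0089 | Falong -14.2 Flat 0.8 Fz 5.0 M [-0.38  2.48 -0.05] w 0.334
shift [ 0.  -0.  -0.1] rotvec [-0.0003 -0.0001 -0.0134]
```

>>> servo_tool([
  {"wx": 0, "wy": 0, "wz": 0, "x": 0, "y": -1, "z": 0, "jaw": 0.9},
  {"wx": 0, "wy": 0, "wz": 0, "x": 0, "y": -2, "z": 0, "jaw": 0.9},
  {"wx": 0, "wy": 0, "wz": 0, "x": 0, "y": -3, "z": 0, "jaw": 0.9},
  {"wx": 0, "wy": 0, "wz": 0, "x": 0, "y": -4, "z": 0, "jaw": 0.9},
  {"wx": 0, "wy": 0, "wz": 0, "x": 0, "y": -5, "z": 0, "jaw": 0.9},
  {"wx": 0, "wy": 0, "wz": 0, "x": 0, "y": -6, "z": 0, "jaw": 0.9},
  {"wx": 0, "wy": 0, "wz": 0, "x": 0, "y": -7, "z": 0, "jaw": 0.9},
  {"wx": 0, "wy": 0, "wz": 0, "x": 0, "y": -8, "z": 0, "jaw": 0.9},
  {"wx": 0, "wy": 0, "wz": 0, "x": 0, "y": -9, "z": 0, "jaw": 0.9},
  {"wx": 0, "wy": 0, "wz": 0, "x": 0, "y": -10, "z": 0, "jaw": 0.9},
])

```text
t: 17.47
position: [0.5347, 0.0787, 0.0092]
ee_rot: [-0.527, 0.471, 0.531, 0.467]
wrist_force: [-5.2, -0.3, -1.9]
grip_width: 0.336
```

```bash
python3 st.py
```

```text
t 17.47 nose 29.0 lat 0.1 z 0.0092 | Falong -5.2 Flat 0.3 Fz -1.9 M [-0.21  0.93 -0.03] w 0.336
shift [ 0.  -0.  -0.1] rotvec [-0.0003 -0.0002 -0.0078]
```

>>> servo_tool([
  {"wx": 0, "wy": 0, "wz": 0, "x": 0, "y": -1, "z": 0, "jaw": 0.9},
  {"wx": 0, "wy": 0, "wz": 0, "x": 0, "y": -2, "z": 0, "jaw": 0.9},
  {"wx": 0, "wy": 0, "wz": 0, "x": 0, "y": -3, "z": 0, "jaw": 0.9},
  {"wx": 0, "wy": 0, "wz": 0, "x": 0, "y": -4, "z": 0, "jaw": 0.9},
  {"wx": 0, "wy": 0, "wz": 0, "x": 0, "y": -5, "z": 0, "jaw": 0.9},
  {"wx": 0, "wy": 0, "wz": 0, "x": 0, "y": -6, "z": 0, "jaw": 0.9},
  {"wx": 0, "wy": 0, "wz": 0, "x": 0, "y": -7, "z": 0, "jaw": 0.9},
  {"wx": 0, "wy": 0, "wz": 0, "x": 0, "y": -8, "z": 0, "jaw": 0.9},
  {"wx": 0, "wy": 0, "wz": 0, "x": 0, "y": -9, "z": 0, "jaw": 0.9},
])

```text
t: 18.22
position: [0.5475, 0.0802, 0.0105]
ee_rot: [-0.529, 0.469, 0.529, 0.469]
wrist_force: [-2.5, -1.2, -9.5]
grip_width: 0.335
```

```bash
python3 st.py;python3 - <<'E'
from look import *
look("h",{"side":(150,240,230,380,5)})
E
```

```text
t 18.22 nose 41.9 lat 0.1 z 0.0105 | Falong -2.7 Flat -0.9 Fz -9.5 M [-0.33  0.92 -0.09] w 0.335
shift [ 0.  -0.  -0.1] rotvec [-0.0004 -0.0002 -0.0008]
t 18.22 pos [0.5475 0.0802 0.0105] F [-2.54 -1.22 -9.49] M [-0.33  0.92 -0.09] w 0.335
```

View pics/side_h.png

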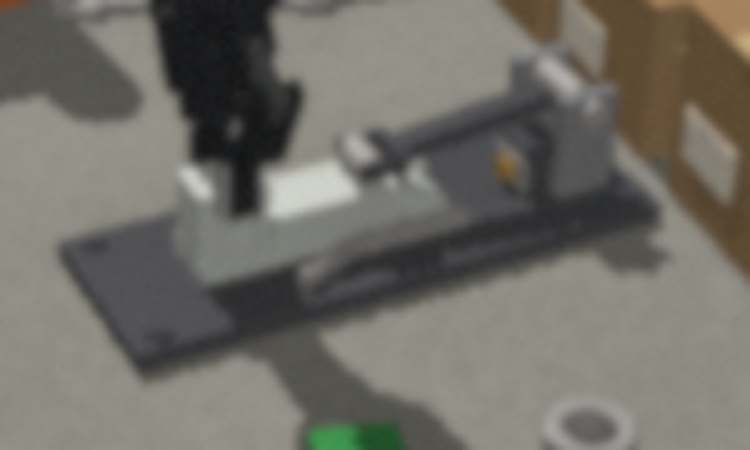

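>>> servo_tool([
  {"wx": 0, "wy": 0, "wz": 0, "x": 0.8, "y": -0.5, "z": 0, "jaw": 0.9},
  {"wx": 0, "wy": 0, "wz": 0, "x": 1.5, "y": -1, "z": 0, "jaw": 0.9},
  {"wx": 0, "wy": 0, "wz": 0, "x": 1.8, "y": -1, "z": 0, "jaw": 0.9},
  {"wx": 0, "wy": 0, "wz": 0, "x": 1.8, "y": -1, "z": 0, "jaw": 0.9},
])

```text
t: 18.6
position: [0.5491, 0.0804, 0.0094]
ee_rot: [0.529, -0.469, -0.529, -0.469]
wrist_force: [-2.4, -0.9, -6.7]
grip_width: 0.333
```

```bash
python3 st.py;python3 - <<'E'
from mv import *
for x in range(45,95,5): print(x,proj("side",w(J,[[x/1e3,0,.022],[x/1e3,0,.026]])).round(1).tolist())
E
```

```text
t 18.60 nose 43.5 lat 0.1 z 0.0094 | Falong -2.5 Flat -0.6 Fz -6.7 M [-0.39  0.67 -0.12] w 0.333
shift [ 0.  -0.  -0.1] rotvec [-0.0004 -0.0002  0.0007]
45 [[317.3, 186.7], [317.3, 185.5]]
50 [[318.9, 186.3], [318.9, 185.0]]
55 [[320.5, 185.8], [320.5, 184.6]]
60 [[322.1, 185.4], [322.1, 184.2]]
65 [[323.7, 184.9], [323.7, 183.7]]
70 [[325.2, 184.5], [325.3, 183.3]]
75 [[326.8, 184.1], [326.9, 182.8]]
80 [[328.4, 183.6], [328.5, 182.4]]
85 [[330.0, 183.2], [330.1, 181.9]]
90 [[331.5, 182.7], [331.6, 181.5]]
```

>>> servo_tool([
  {"wx": 0, "wy": 0, "wz": 0, "x": 0.5, "y": -1, "z": 0, "jaw": 0.9},
  {"wx": 0, "wy": 0, "wz": 0, "x": 0.8, "y": -2, "z": 0, "jaw": 0.9},
  {"wx": 0, "wy": 0, "wz": 0, "x": 0.8, "y": -3, "z": 0, "jaw": 0.9},
  {"wx": 0, "wy": 0, "wz": 0, "x": 0.8, "y": -4, "z": 0, "jaw": 0.9},
  {"wx": 0, "wy": 0, "wz": 0, "x": 0.8, "y": -5, "z": 0, "jaw": 0.9},
  {"wx": 0, "wy": 0, "wz": 0, "x": 0.8, "y": -6, "z": 0, "jaw": 0.9},
  {"wx": 0, "wy": 0, "wz": 0, "x": 0.8, "y": -7, "z": 0, "jaw": 0.9},
  {"wx": 0, "wy": 0, "wz": 0, "x": 0.8, "y": -8, "z": 0, "jaw": 0.9},
])

```text
t: 19.27
position: [0.5569, 0.0814, 0.0089]
ee_rot: [0.529, -0.469, -0.529, -0.469]
wrist_force: [-4.7, -1.9, -1.8]
grip_width: 0.333
```

```bash
python3 st.py
```

```text
t 19.27 nose 51.4 lat 0.1 z 0.0089 | Falong -4.9 Flat -1.4 Fz -1.8 M [-0.48  0.96 -0.16] w 0.333
shift [ 0.  -0.  -0.1] rotvec [-0.0004 -0.0002  0.0005]
```

>>> servo_tool([
  {"wx": 0, "wy": 0, "wz": 0, "x": 0, "y": -1, "z": -0.2, "jaw": 0.9},
  {"wx": 0, "wy": 0, "wz": 0, "x": 0, "y": -2, "z": -0.4, "jaw": 0.9},
  {"wx": 0, "wy": 0, "wz": 0, "x": 0, "y": -3, "z": -0.4, "jaw": 0.9},
  {"wx": 0, "wy": 0, "wz": 0, "x": 0, "y": -4, "z": -0.4, "jaw": 0.9},
  {"wx": 0, "wy": 0, "wz": 0, "x": 0, "y": -5, "z": -0.4, "jaw": 0.9},
  {"wx": 0, "wy": 0, "wz": 0, "x": 0, "y": -6, "z": -0.4, "jaw": 0.9},
  {"wx": 0, "wy": 0, "wz": 0, "x": 0, "y": -7, "z": -0.4, "jaw": 0.9},
  {"wx": 0, "wy": 0, "wz": 0, "x": 0, "y": -8, "z": -0.4, "jaw": 0.9},
])

```text
t: 19.93
position: [0.5649, 0.0822, 0.0089]
ee_rot: [0.529, -0.469, -0.529, -0.469]
wrist_force: [-5.1, -1.0, -1.5]
grip_width: 0.334
```

```bash
python3 st.py
```

```text
t 19.93 nose 59.4 lat -0.0 z 0.0089 | Falong -5.2 Flat -0.4 Fz -1.5 M [-0.44  1.06 -0.03] w 0.334
shift [ 0. -0.  0.] rotvec [0.     0.0002 0.0005]
```

>>> servo_tool([
  {"wx": 0, "wy": 0, "wz": 0, "x": 0, "y": -1, "z": 0, "jaw": 0.9},
  {"wx": 0, "wy": 0, "wz": 0, "x": 0, "y": -2, "z": 0, "jaw": 0.9},
  {"wx": 0, "wy": 0, "wz": 0, "x": 0, "y": -3, "z": 0, "jaw": 0.9},
  {"wx": 0, "wy": 0, "wz": 0, "x": 0, "y": -4, "z": 0, "jaw": 0.9},
  {"wx": 0, "wy": 0, "wz": 0, "x": 0, "y": -5, "z": 0, "jaw": 0.9},
  {"wx": 0, "wy": 0, "wz": 0, "x": 0, "y": -6, "z": 0, "jaw": 0.9},
])

```text
t: 20.43
position: [0.5708, 0.0829, 0.0089]
ee_rot: [0.529, -0.469, -0.529, -0.469]
wrist_force: [-4.3, -1.3, -1.6]
grip_width: 0.337
```

```bash
python3 st.py; python3 - <<'E'
from look import *
look("i",{"side":(150,240,230,380,5)})
E
```

```text
t 20.43 nose 65.4 lat -0.1 z 0.0089 | Falong -4.4 Flat -0.8 Fz -1.6 M [-0.41  0.97 -0.11] w 0.337
shift [ 0.  -0.   0.1] rotvec [0.     0.0002 0.0005]
t 20.43 pos [0.5708 0.0829 0.0089] F [-4.27 -1.31 -1.56] M [-0.41  0.97 -0.11] w 0.337
```

View pics/side_i.png

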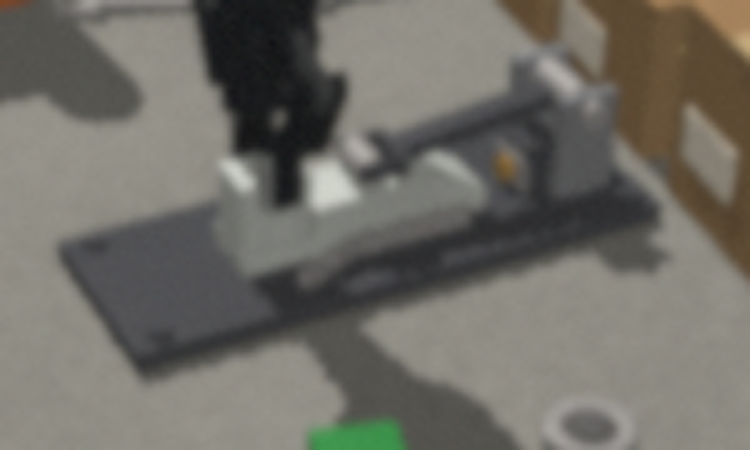

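>>> servo_tool([
  {"wx": 0, "wy": 0, "wz": 0, "x": 0, "y": -0.7, "z": -0.2, "jaw": 0.9},
  {"wx": 0, "wy": 0, "wz": 0, "x": 0, "y": -1.4, "z": -0.2, "jaw": 0.9},
  {"wx": 0, "wy": 0, "wz": 0, "x": 0, "y": -2.1, "z": -0.2, "jaw": 0.9},
  {"wx": 0, "wy": 0, "wz": 0, "x": 0, "y": -2.8, "z": -0.2, "jaw": 0.9},
  {"wx": 0, "wy": 0, "wz": 0, "x": 0, "y": -3.5, "z": -0.2, "jaw": 0.9},
  {"wx": 0, "wy": 0, "wz": 0, "x": 0, "y": -4, "z": -0.2, "jaw": 0.9},
])

```text
t: 20.98
position: [0.5748, 0.0833, 0.0089]
ee_rot: [0.529, -0.469, -0.529, -0.469]
wrist_force: [-5.0, -1.6, -0.8]
grip_width: 0.338
```

>>> servo_tool([
  {"wx": 0, "wy": 0, "wz": 0, "x": 0, "y": -0.7, "z": 0, "jaw": 0.9},
  {"wx": 0, "wy": 0, "wz": 0, "x": 0, "y": -1.4, "z": 0, "jaw": 0.9},
  {"wx": 0, "wy": 0, "wz": 0, "x": 0, "y": -2.1, "z": 0, "jaw": 0.9},
  {"wx": 0, "wy": 0, "wz": 0, "x": 0, "y": -2.8, "z": 0, "jaw": 0.9},
  {"wx": 0, "wy": 0, "wz": 0, "x": 0, "y": -3.5, "z": 0, "jaw": 0.9},
  {"wx": 0, "wy": 0, "wz": 0, "x": 0, "y": -4, "z": 0, "jaw": 0.9},
])

```text
t: 21.48
position: [0.5788, 0.0838, 0.0089]
ee_rot: [0.529, -0.469, -0.529, -0.469]
wrist_force: [-5.3, -1.0, -1.0]
grip_width: 0.336
```

```bash
python3 st.py
```

```text
t 21.48 nose 73.4 lat -0.2 z 0.0089 | Falong -5.4 Flat -0.4 Fz -1.0 M [-0.35  1.13  0.  ] w 0.336
shift [ 0.  -0.   0.2] rotvec [0.0001 0.0004 0.0005]
```

>>> servo_tool([
  {"wx": 0, "wy": 0, "wz": 0, "x": 0, "y": -0.7, "z": 0, "jaw": 0.9},
  {"wx": 0, "wy": 0, "wz": 0, "x": 0, "y": -1.4, "z": 0, "jaw": 0.9},
  {"wx": 0, "wy": 0, "wz": 0, "x": 0, "y": -2.1, "z": 0, "jaw": 0.9},
  {"wx": 0, "wy": 0, "wz": 0, "x": 0, "y": -2.8, "z": 0, "jaw": 0.9},
  {"wx": 0, "wy": 0, "wz": 0, "x": 0, "y": -3, "z": 0, "jaw": 0.9},
])

```text
t: 21.9
position: [0.5818, 0.0841, 0.0089]
ee_rot: [0.529, -0.469, -0.529, -0.469]
wrist_force: [-5.1, 0.0, -1.0]
grip_width: 0.33
```

```bash
python3 st.py
```

```text
t 21.90 nose 76.4 lat -0.2 z 0.0089 | Falong -5.1 Flat 0.6 Fz -1.0 M [-0.33  1.06 -0.02] w 0.33
shift [ 0.  -0.   0.2] rotvec [0.0001 0.0003 0.0005]
```

>>> servo_tool([
  {"wx": 0, "wy": 0, "wz": 0, "x": 0, "y": -0.6, "z": 0, "jaw": 0.9},
  {"wx": 0, "wy": 0, "wz": 0, "x": 0, "y": -1.2, "z": 0, "jaw": 0.9},
  {"wx": 0, "wy": 0, "wz": 0, "x": 0, "y": -1.8, "z": 0, "jaw": 0.9},
  {"wx": 0, "wy": 0, "wz": 0, "x": 0, "y": -2.4, "z": 0, "jaw": 0.9},
  {"wx": 0, "wy": 0, "wz": 0, "x": 0, "y": -3, "z": 0, "jaw": 0.9},
])

```text
t: 22.32
position: [0.5846, 0.0844, 0.0089]
ee_rot: [0.529, -0.469, -0.529, -0.469]
wrist_force: [-5.6, -1.5, -0.5]
grip_width: 0.333
```

```bash
python3 st.py; python3 - <<'E'
from look import *
look("j",{"side":(150,240,230,380,5)})
E
```

```text
t 22.32 nose 79.3 lat -0.2 z 0.0089 | Falong -5.7 Flat -0.8 Fz -0.5 M [-0.41  1.06 -0.02] w 0.333
shift [ 0.  -0.   0.2] rotvec [0.     0.0003 0.0004]
t 22.32 pos [0.5846 0.0844 0.0089] F [-5.6  -1.47 -0.53] M [-0.41  1.06 -0.02] w 0.333
```

View pics/side_j.png

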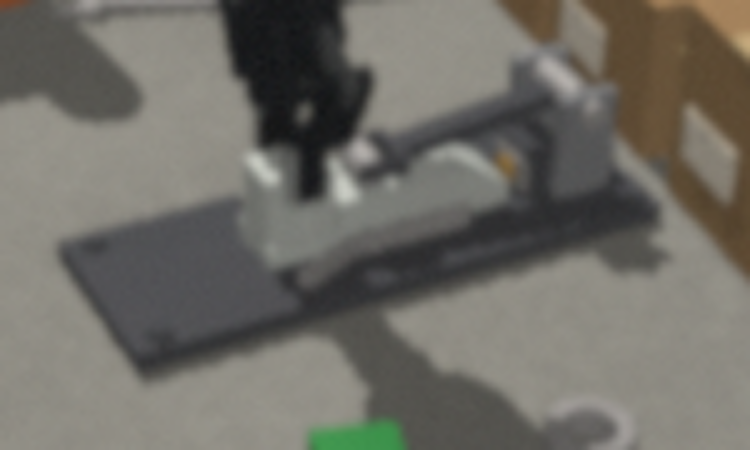

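>>> servo_tool([
  {"wx": 0, "wy": 0, "wz": 0, "x": 0, "y": -0.6, "z": 0, "jaw": 0.9},
  {"wx": 0, "wy": 0, "wz": 0, "x": 0, "y": -1.2, "z": 0, "jaw": 0.9},
  {"wx": 0, "wy": 0, "wz": 0, "x": 0, "y": -1.8, "z": 0, "jaw": 0.9},
  {"wx": 0, "wy": 0, "wz": 0, "x": 0, "y": -2.4, "z": 0, "jaw": 0.9},
  {"wx": 0, "wy": 0, "wz": 0, "x": 0, "y": -2.5, "z": 0, "jaw": 0.9},
])

```text
t: 22.78
position: [0.5872, 0.0847, 0.0089]
ee_rot: [0.529, -0.469, -0.529, -0.469]
wrist_force: [-5.2, -0.3, -1.5]
grip_width: 0.339
```

```bash
python3 st.py
```

```text
t 22.78 nose 81.9 lat -0.2 z 0.0089 | Falong -5.2 Flat 0.3 Fz -1.5 M [-0.39  1.11 -0.02] w 0.339
shift [0.  0.  0.2] rotvec [-0.      0.0003  0.0006]
```

>>> servo_tool([
  {"wx": 0, "wy": 0, "wz": 0, "x": 0, "y": -0.5, "z": 0, "jaw": 0.9},
  {"wx": 0, "wy": 0, "wz": 0, "x": 0, "y": -1, "z": 0, "jaw": 0.9},
  {"wx": 0, "wy": 0, "wz": 0, "x": 0, "y": -1.5, "z": 0, "jaw": 0.9},
  {"wx": 0, "wy": 0, "wz": 0, "x": 0, "y": -2, "z": 0, "jaw": 0.9},
  {"wx": 0, "wy": 0, "wz": 0, "x": 0, "y": -2, "z": 0, "jaw": 0.9},
])

```text
t: 23.2
position: [0.5892, 0.0849, 0.0089]
ee_rot: [0.529, -0.469, -0.529, -0.469]
wrist_force: [-5.6, -1.7, -0.5]
grip_width: 0.335
```

>>> servo_tool([
  {"wx": 0, "wy": 0, "wz": 0, "x": 0, "y": -0.5, "z": 0, "jaw": 0.9},
  {"wx": 0, "wy": 0, "wz": 0, "x": 0, "y": -1, "z": 0, "jaw": 0.9},
  {"wx": 0, "wy": 0, "wz": 0, "x": 0, "y": -1.5, "z": 0, "jaw": 0.9},
  {"wx": 0, "wy": 0, "wz": 0, "x": 0, "y": -1.5, "z": 0, "jaw": 0.9},
  {"wx": 0, "wy": 0, "wz": 0, "x": 0, "y": -1.5, "z": 0, "jaw": 0.9},
])

```text
t: 23.62
position: [0.59, 0.085, 0.0089]
ee_rot: [-0.529, 0.469, 0.529, 0.469]
wrist_force: [-7.1, -0.9, -0.2]
grip_width: 0.333
```

```bash
python3 st.py
```

```text
t 23.62 nose 84.7 lat -0.2 z 0.0089 | Falong -7.1 Flat -0.1 Fz -0.2 M [-0.42  1.34 -0.12] w 0.333
shift [0.  0.  0.2] rotvec [-0.      0.0002 -0.0006]
```

>>> servo_tool([
  {"wx": 0, "wy": 0, "wz": 0, "x": 0, "y": -0.4, "z": 0, "jaw": 0.9},
  {"wx": 0, "wy": 0, "wz": 0, "x": 0, "y": -0.8, "z": 0, "jaw": 0.9},
  {"wx": 0, "wy": 0, "wz": 0, "x": 0, "y": -1.2, "z": 0, "jaw": 0.9},
  {"wx": 0, "wy": 0, "wz": 0, "x": 0, "y": -1.2, "z": 0, "jaw": 0.9},
])

```text
t: 23.95
position: [0.5911, 0.0851, 0.0089]
ee_rot: [-0.529, 0.469, 0.529, 0.469]
wrist_force: [-7.0, -1.9, 1.0]
grip_width: 0.334
```

```bash
python3 st.py; python3 - <<'E'
from look import *
look("k",{"side":(150,240,230,380,5),"top":(110,220,220,300,5)})
E
```

```text
t 23.95 nose 85.8 lat -0.3 z 0.0089 | Falong -7.2 Flat -1.0 Fz 1.0 M [-0.41  1.37 -0.06] w 0.334
shift [ 0.  -0.   0.3] rotvec [ 0.      0.0002 -0.0008]
t 23.95 pos [0.5911 0.0851 0.0089] F [-7.05 -1.89  1.02] M [-0.41  1.37 -0.06] w 0.334
```

View pics/side_k.png

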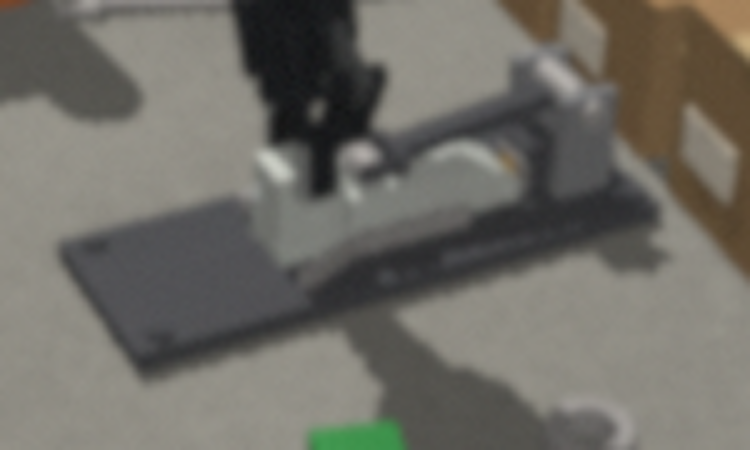

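View pics/top_k.png

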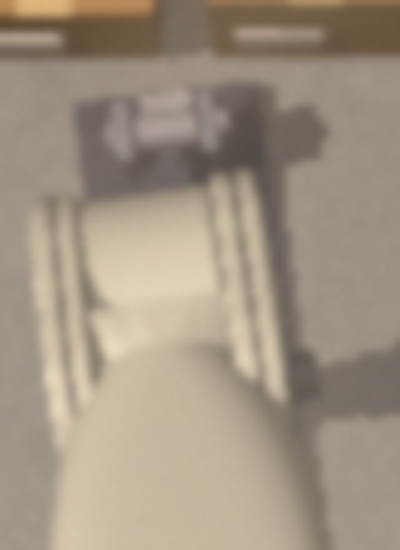

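>>> servo_tool([
  {"wx": 0, "wy": 0, "wz": 0, "x": 0, "y": -0.5, "z": 0, "jaw": 0.9},
  {"wx": 0, "wy": 0, "wz": 0, "x": 0, "y": -1, "z": 0, "jaw": 0.9},
  {"wx": 0, "wy": 0, "wz": 0, "x": 0, "y": -1.5, "z": 0, "jaw": 0.9},
  {"wx": 0, "wy": 0, "wz": 0, "x": 0, "y": -1.5, "z": 0, "jaw": 0.9},
])

```text
t: 24.38
position: [0.5925, 0.0853, 0.0089]
ee_rot: [-0.529, 0.469, 0.53, 0.469]
wrist_force: [-6.4, -2.0, 0.6]
grip_width: 0.335
```

```bash
python3 st.py
```

```text
t 24.38 nose 87.2 lat -0.3 z 0.0089 | Falong -6.6 Flat -1.2 Fz 0.6 M [-0.49  1.41 -0.07] w 0.335
shift [ 0.  -0.   0.3] rotvec [ 0.      0.0002 -0.0011]
```

>>> servo_tool([
  {"wx": 0, "wy": 0, "wz": 0, "x": 0, "y": -0.5, "z": 0, "jaw": 0.9},
  {"wx": 0, "wy": 0, "wz": 0, "x": 0, "y": -1, "z": 0, "jaw": 0.9},
  {"wx": 0, "wy": 0, "wz": 0, "x": 0, "y": -1, "z": 0, "jaw": 0.9},
  {"wx": 0, "wy": 0, "wz": 0, "x": 0, "y": -1, "z": 0, "jaw": 0.9},
])

```text
t: 24.72
position: [0.5933, 0.0854, 0.0089]
ee_rot: [-0.529, 0.469, 0.53, 0.469]
wrist_force: [-7.1, -1.5, 1.3]
grip_width: 0.337
```

```bash
python3 st.py
```

```text
t 24.72 nose 88.1 lat -0.3 z 0.0089 | Falong -7.2 Flat -0.6 Fz 1.3 M [-0.42  1.45 -0.03] w 0.337
shift [0.  0.  0.3] rotvec [-0.      0.0002 -0.0013]
```

Still in the button phase (about 7 N, steady travel). Continuing in small steps.

>>> servo_tool([
  {"wx": 0, "wy": 0, "wz": 0, "x": 0, "y": -0.5, "z": 0, "jaw": 0.9},
  {"wx": 0, "wy": 0, "wz": 0, "x": 0, "y": -1, "z": 0, "jaw": 0.9},
  {"wx": 0, "wy": 0, "wz": 0, "x": 0, "y": -1, "z": 0, "jaw": 0.9},
  {"wx": 0, "wy": 0, "wz": 0, "x": 0, "y": -1, "z": 0, "jaw": 0.9},
])

```text
t: 25.05
position: [0.5942, 0.0855, 0.0089]
ee_rot: [-0.529, 0.469, 0.53, 0.469]
wrist_force: [-7.5, -2.2, 2.1]
grip_width: 0.335
```

```bash
python3 st.py
```

```text
t 25.05 nose 89.0 lat -0.3 z 0.0089 | Falong -7.7 Flat -1.3 Fz 2.1 M [-0.49  1.51 -0.03] w 0.335
shift [0.  0.  0.3] rotvec [-0.      0.0002 -0.0014]
```

>>> servo_tool([
  {"wx": 0, "wy": 0, "wz": 0, "x": 0, "y": -0.5, "z": 0, "jaw": 0.9},
  {"wx": 0, "wy": 0, "wz": 0, "x": 0, "y": -1, "z": 0, "jaw": 0.9},
  {"wx": 0, "wy": 0, "wz": 0, "x": 0, "y": -1, "z": 0, "jaw": 0.9},
  {"wx": 0, "wy": 0, "wz": 0, "x": 0, "y": -1, "z": 0, "jaw": 0.9},
])

```text
t: 25.38
position: [0.595, 0.0856, 0.0089]
ee_rot: [-0.529, 0.469, 0.53, 0.469]
wrist_force: [-7.0, -1.6, 1.2]
grip_width: 0.336
```

```bash
python3 st.py
```

```text
t 25.38 nose 89.8 lat -0.3 z 0.0089 | Falong -7.1 Flat -0.8 Fz 1.2 M [-0.49  1.58 -0.04] w 0.336
shift [0.  0.  0.3] rotvec [-0.      0.0002 -0.0018]
```

>>> servo_tool([
  {"wx": 0, "wy": 0, "wz": 0, "x": 0, "y": -0.5, "z": 0, "jaw": 0.9},
  {"wx": 0, "wy": 0, "wz": 0, "x": 0, "y": -1, "z": 0, "jaw": 0.9},
  {"wx": 0, "wy": 0, "wz": 0, "x": 0, "y": -1, "z": 0, "jaw": 0.9},
  {"wx": 0, "wy": 0, "wz": 0, "x": 0, "y": -1, "z": 0, "jaw": 0.9},
])

```text
t: 25.72
position: [0.595, 0.0856, 0.0089]
ee_rot: [-0.528, 0.47, 0.53, 0.468]
wrist_force: [-10.6, -2.2, 3.2]
grip_width: 0.335
```

```bash
python3 st.py
```

```text
t 25.72 nose 89.7 lat -0.3 z 0.0089 | Falong -10.8 Flat -0.9 Fz 3.2 M [-0.48  2.07 -0.02] w 0.335
shift [ 0.  -0.   0.3] rotvec [ 0.      0.0002 -0.0036]
```

>>> servo_tool([
  {"wx": 0, "wy": 0, "wz": 0, "x": 0, "y": -0.5, "z": 0, "jaw": 0.9},
  {"wx": 0, "wy": 0, "wz": 0, "x": 0, "y": -1, "z": 0, "jaw": 0.9},
  {"wx": 0, "wy": 0, "wz": 0, "x": 0, "y": -1, "z": 0, "jaw": 0.9},
  {"wx": 0, "wy": 0, "wz": 0, "x": 0, "y": -1, "z": 0, "jaw": 0.9},
])

```text
t: 26.05
position: [0.5949, 0.0856, 0.0089]
ee_rot: [-0.528, 0.47, 0.531, 0.468]
wrist_force: [-12.4, -1.9, 6.6]
grip_width: 0.335
```

```bash
python3 st.py; python3 - <<'E'
from look import *
look("l",{"side":(150,240,230,380,5)})
E
```

```text
t 26.05 nose 89.6 lat -0.3 z 0.0089 | Falong -12.6 Flat -0.4 Fz 6.6 M [-0.56  2.53 -0.04] w 0.335
shift [ 0.  -0.   0.3] rotvec [-0.      0.0002 -0.0054]
t 26.05 pos [0.5949 0.0856 0.0089] F [-12.43  -1.92   6.59] M [-0.56  2.53 -0.04] w 0.335
```

View pics/side_l.png

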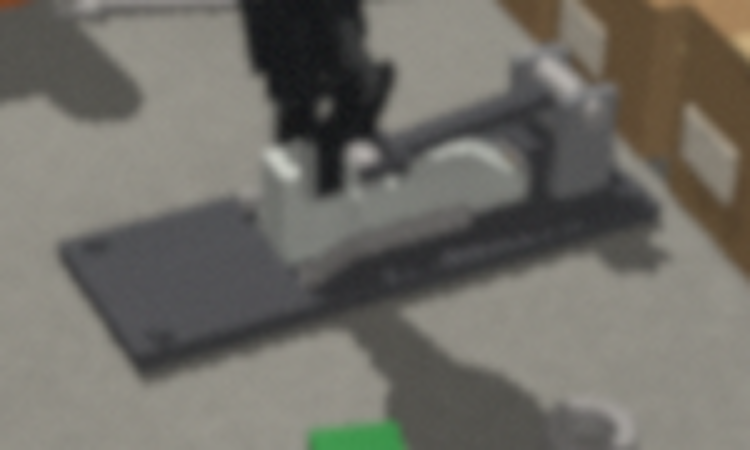

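>>> servo_tool([
  {"wx": 0, "wy": 0, "wz": 0, "x": 0, "y": 0, "z": 0, "jaw": 0.9},
  {"wx": 0, "wy": 0, "wz": 0, "x": 0, "y": 0, "z": 0, "jaw": 0.9},
  {"wx": 0, "wy": 0, "wz": 0, "x": 0, "y": 0, "z": 0, "jaw": 0.6},
  {"wx": 0, "wy": 0, "wz": 0, "x": 0, "y": 0, "z": 0, "jaw": 0.55},
  {"wx": 0, "wy": 0, "wz": 0, "x": 0, "y": 0, "z": 0, "jaw": 0.5},
  {"wx": 0, "wy": 0, "wz": 0, "x": 0, "y": 0, "z": 0, "jaw": 0.4},
  {"wx": 0, "wy": 0, "wz": 0, "x": 0, "y": 0, "z": 0, "jaw": 0.35},
  {"wx": 0, "wy": 0, "wz": 0, "x": 0, "y": 0, "z": 0, "jaw": 0.35},
])

```text
t: 26.77
position: [0.599, 0.086, 0.0088]
ee_rot: [0.529, -0.469, -0.529, -0.469]
wrist_force: [-0.2, -0.4, 0.3]
grip_width: 0.651
```

```bash
python3 st.py
```

```text
t 26.77 nose 93.7 lat -0.3 z 0.0088 | Falong -0.3 Flat -0.4 Fz 0.3 M [-0.04 -0.05 -0.01] w 0.651
shift [0.  0.  0.3] rotvec [-0.0002  0.0002  0.0016]
```

Released with no contact force. Moving back 5 mm and then straight up.

>>> servo_tool([
  {"wx": 0, "wy": 0, "wz": 0, "x": 0, "y": 2, "z": 0, "jaw": 0.35},
  {"wx": 0, "wy": 0, "wz": 0, "x": 0, "y": 5, "z": 0, "jaw": 0.35},
  {"wx": 0, "wy": 0, "wz": 0, "x": -4, "y": 5, "z": 0, "jaw": 0.35},
  {"wx": 0, "wy": 0, "wz": 0, "x": -12, "y": 5, "z": 0, "jaw": 0.35},
  {"wx": 0, "wy": 0, "wz": 0, "x": -22, "y": 5, "z": 0, "jaw": 0.35},
  {"wx": 0, "wy": 0, "wz": 0, "x": -34, "y": 5, "z": 0, "jaw": 0.35},
  {"wx": 0, "wy": 0, "wz": 0, "x": -48, "y": 5, "z": 0, "jaw": 0.35},
  {"wx": 0, "wy": 0, "wz": 0, "x": -64, "y": 10, "z": 0, "jaw": 0.35},
  {"wx": 0, "wy": 0, "wz": 0, "x": -80, "y": 20, "z": 0, "jaw": 0.35},
  {"wx": 0, "wy": 0, "wz": 0, "x": -96, "y": 40, "z": 0, "jaw": 0.35},
  {"wx": 0, "wy": 0, "wz": 0, "x": -112, "y": 65, "z": 0, "jaw": 0.35},
  {"wx": 0, "wy": 0, "wz": 0, "x": -125, "y": 95, "z": 0, "jaw": 0.35},
  {"wx": 0, "wy": 0, "wz": 0, "x": -135, "y": 125, "z": 0, "jaw": 0.35},
  {"wx": 0, "wy": 0, "wz": 0, "x": -145, "y": 155, "z": 0, "jaw": 0.35},
  {"wx": 0, "wy": 0, "wz": 0, "x": -150, "y": 185, "z": 0, "jaw": 0.35},
  {"wx": 0, "wy": 0, "wz": 0, "x": -150, "y": 210, "z": 0, "jaw": 0.35},
  {"wx": 0, "wy": 0, "wz": 0, "x": -150, "y": 225, "z": 0, "jaw": 0.35},
  {"wx": 0, "wy": 0, "wz": 0, "x": -150, "y": 230, "z": 0, "jaw": 0.35},
  {"wx": 0, "wy": 0, "wz": 0, "x": -150, "y": 230, "z": 0, "jaw": 0.35},
])

```text
t: 28.35
position: [0.3696, 0.0582, 0.1597]
ee_rot: [0.53, -0.468, -0.529, -0.47]
wrist_force: [0.1, 1.1, -0.6]
grip_width: 0.651
```

```bash
python3 - <<'E'
from ov import *
s=look("m",{"side":(150,240,230,380,5),"top":(110,240,220,320,4.6)})
x=.0896-.072;p=(*w(J,[[x,0,0]])[0,:2],J[2])
ov("m","side",(150,240,230,380,5),p,.012);ov("m","top",(110,240,220,320,4.6),p,.012)
E
```

```text
t 28.35 pos [0.3696 0.0582 0.1597] F [ 0.14  1.05 -0.63] M [-0.01 -0.07  0.01] w 0.651
```

View pics/side_m.png

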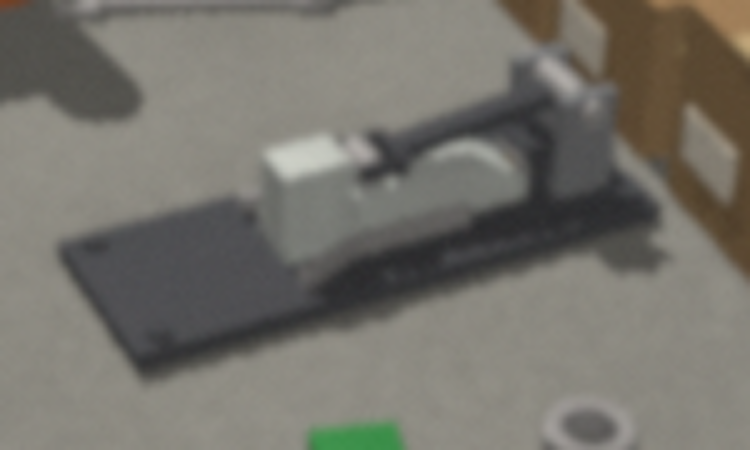

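View pics/top_m.png

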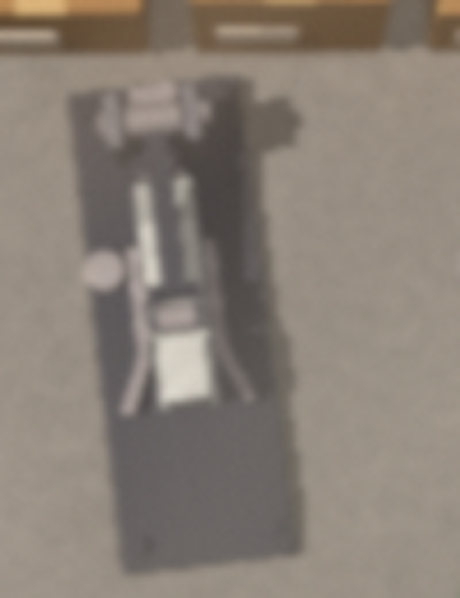

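View pics/ov_top_m.png

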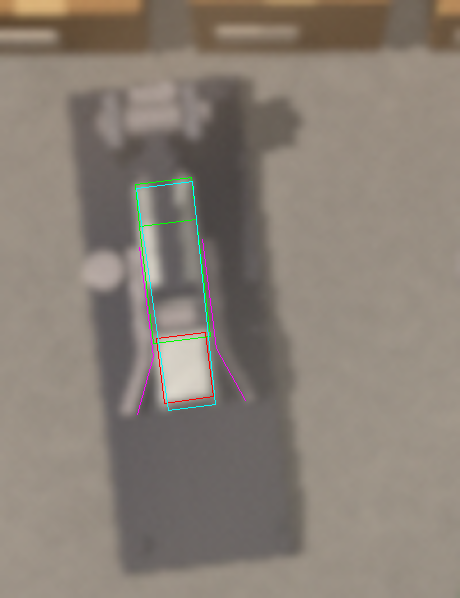

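View pics/raw_top_m.png

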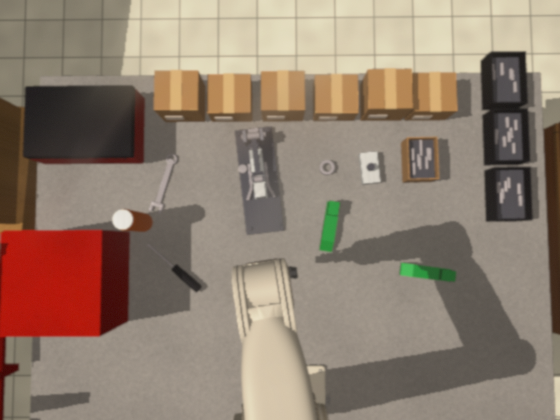

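```bash
python3 - <<'E'
from look import *
look("n",{"side":(150,240,230,380,5)})
g=lambda t:cv2.cvtColor(cv2.imread(f"pics/raw_side_{t}.png"),cv2.COLOR_BGR2GRAY).astype(np.float32)
for a,b in(("l","m"),("m","n"),("k","l")):
    print(a,b,cv2.phaseCorrelate(g(a)[178:200,312:338].copy(),g(b)[178:200,312:338].copy()))
    A=g(a)[185:203,283:296];r=cv2.matchTemplate(g(b)[180:208,278:301],A,cv2.TM_CCOEFF_NORMED);print(cv2.minMaxLoc(r)[1],cv2.minMaxLoc(r)[3])
for n in("side","top"):
    d=np.abs(cv2.imread(f"pics/raw_{n}_m.png").astype(int)-cv2.imread(f"pics/{n}0.png")).max(2)
    print(n,(d>60).sum())
E
```

```text
t 28.45 pos [0.3713 0.0585 0.1593] F [ 0.19 -0.35 -0.8 ] M [ 0.01  0.02 -0.  ] w 0.647
l m ((0.48435156252850575, 0.0021427252123853435), 1.011302138644236)
0.3823537826538086 (6, 5)
m n ((0.4148199835943842, -0.017544877658803415), 0.995574896350319)
0.9960363507270813 (5, 5)
k l ((1.0411142651970469, -0.48388615431399096), 0.8398579432640547)
0.9784296751022339 (6, 5)
side 12194
top 9724
```

```bash
python3 - <<'E'
from cell import env
print(env.close_job())
E
```

```text
the job is handed in; nothing more can be done
None
```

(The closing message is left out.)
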